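# Finish the shingled row of shims in the tray

## Task

The small bottle has toppled over in the shim tray, where the row of slotted shims is to go on: stand it upright on the floor of the short bay at the tray's end. Lay the two loose shims from the bench behind the two in the tray to carry on the overlapping row as it was begun, square and in line, each with its tab towards the tall stop and lying on the shim before it, its slotted tail down at the tray floor and about half of each shim left showing. Do not disturb the shims already in the row or the tools lying about.

Things in the scene. Friction and masses are not known exactly. Their poses are not given: they have to be found in the camera images.
- shim_tray: shallow folded sheet-steel tray fixed on the bench, 296 mm long (x), 118 wide (y), sheet 3 mm. Origin: centre of its underside; x along it to the tall stop wall at one end. Inner floor z = 3 mm; side and other end walls 16 mm high with their lips. A cross wall at x = -77 mm, 10 mm high, parts the long shim bay (x = -76 to 145) from the short bottle bay (x = -145 to -79), both 112 mm wide
- stop_foot (a point): point on the tray floor in the middle of the foot of the stop wall, which is 28 mm high, at the end of the tray nearer the robot; axes as the tray. Under the first shim a fixed rest slopes up at 8 degrees from the floor, 81 mm before the stop, towards the stop
- bottle_bay (a point): point on the floor in the middle of the bottle bay, at the end of the tray farther from the robot (66 mm along the tray by 112 mm across), axes as the tray
- shim_a: flat U-shaped steel machine shim, 80 mm long with its tab, 50 wide, 5 thick, 0.11 kg. Origin: middle of its underside; x along it to the rounded tab (24 mm wide, last 14 mm), z out of its upper face. A slot 17 mm wide runs from the tail end to the middle; straight sides from x = -40 to +26 mm. First of the row: loose on the sloping rest, tab at the stop
- shim_b: same shim and axes; second of the row, loose: tail on the tray floor, tab end on top of shim_a, its tail 36 mm behind shim_a's tail, tilted 8 degrees tab up. Carried on at 36 mm spacing, all shims lie face on face at 8 degrees
- shim_c: same shim and same axes; lies loose and flat on the bench beside the tray
- shim_d: same shim and same axes; lies loose and flat on the bench beside the tray
- bottle: small blue bottle with a red screw cap, 0.08 kg, body 41 mm in diameter and 60 mm high, cap 29 mm in diameter, 72 mm high in all; it lies toppled on its side in the free part of the shim bay, cap roughly towards the bottle bay, and can roll. Origin: middle of its bottom; z points along its axis to the cap
- bottle_cap (a point): centre of the top of the bottle's cap
- shim_a_tab (a point): middle of the underside of shim_a at its tab end
- shim_a_tail (a point): middle of the underside of shim_a at its slotted tail end
- shim_b_tab (a point): middle of the underside of shim_b at its tab end
- shim_b_tail (a point): middle of the underside of shim_b at its slotted tail end
- shim_c_tab (a point): middle of the underside of shim_c at its tab end
- shim_c_tail (a point): middle of the underside of shim_c at its slotted tail end
- shim_d_tab (a point): middle of the underside of shim_d at its tab end
- shim_d_tail (a point): middle of the underside of shim_d at its slotted tail end
- spanner: bystander: combination spanner lying loose on the bench near the work; origin under its middle
- tape_measure: bystander: tape measure lying loose on the bench near the work; origin under its middle
- nut: bystander: large hexagon nut lying loose on the bench near the work; origin under its middle
- caliper: bystander: vernier caliper lying loose on the bench near the work; origin under its middle
Mind the look-alikes: they are no part of the job. What is shaped like the shim_c but orange is not meant. Several things look just like the bottle: the one meant starts farthest to the robot's right.

How it is judged:
At the end, for the whole second after the job is handed in: Bottle upright (within 6 degrees) on the floor of its bay. Each loose shim, in either order, lies on the one before, tab to the stop and 18 to 58 mm behind that one's tab, in line within 13 mm, tail within 6 mm of the floor. First two shims within 15 mm of their start. All at rest (((x of shim_c_tab in the frame of shim_b between -0.018 and 0.022 m and y of shim_c_tab in the frame of shim_b between -0.013 and 0.013 m and z of shim_c_tab in the frame of shim_b between 0.002 and 0.011 m and x of shim_c_tail in the frame of shim_b below -0.055 m and y of shim_c_tail in the frame of shim_b between -0.013 and 0.013 m and z of each of shim_c_tail, shim_d_tail in the frame of shim_tray below 0.009 m and linear speed of each of shim_c, shim_d below 0.02 m/s and x of shim_d_tab in the frame of shim_c between -0.018 and 0.022 m and y of shim_d_tab in the frame of shim_c between -0.013 and 0.013 m and z of shim_d_tab in the frame of shim_c between 0.002 and 0.011 m and x of shim_d_tail in the frame of shim_c below -0.055 m and y of shim_d_tail in the frame of shim_c between -0.013 and 0.013 m) or (x of shim_d_tab in the frame of shim_b between -0.018 and 0.022 m and y of shim_d_tab in the frame of shim_b between -0.013 and 0.013 m and z of shim_d_tab in the frame of shim_b between 0.002 and 0.011 m and x of shim_d_tail in the frame of shim_b below -0.055 m and y of shim_d_tail in the frame of shim_b between -0.013 and 0.013 m and z of each of shim_d_tail, shim_c_tail in the frame of shim_tray below 0.009 m and linear speed of each of shim_d, shim_c below 0.02 m/s and x of shim_c_tab in the frame of shim_d between -0.018 and 0.022 m and y of shim_c_tab in the frame of shim_d between -0.013 and 0.013 m and z of shim_c_tab in the frame of shim_d between 0.002 and 0.011 m and x of shim_c_tail in the frame of shim_d below -0.055 m and y of shim_c_tail in the frame of shim_d between -0.013 and 0.013 m)) and distance of each of shim_a, shim_b from where it was at the start of the episode below 0.015 m and angle between bottle's own z axis and vertical below 0.1 rad and x of bottle in the frame of bottle_bay between -0.02 and 0.02 m and y of bottle in the frame of bottle_bay between -0.045 and 0.045 m and z of bottle in the frame of bottle_bay between -0.003 and 0.004 m and linear speed of bottle below 0.02 m/s); the robot touches nothing.
It fails at once if the spanner is shifted by more than 3 cm (distance of spanner from where it was at the start of the episode above 0.03 m).
It fails at once if the tape measure is shifted by more than 3 cm (distance of tape_measure from where it was at the start of the episode above 0.03 m).
It fails at once if the nut is shifted by more than 3 cm (distance of nut from where it was at the start of the episode above 0.03 m).
It fails at once if the caliper is shifted by more than 3 cm (distance of caliper from where it was at the start of the episode above 0.03 m).
It also fails if it takes over 69 s, if anything falls off the work surface, if the arm or the gripper's body presses on something with over 40 N, if the wrist force passes 120 N, or if a joint passes its speed limit or range.

## Robot

A 6-joint arm with a two-finger parallel gripper is mounted at the origin on a cart in front of the work surface, level with it; the furniture and walls round the work are solid. World frame = base frame: x ahead of the robot, y to its left, z up, the work surface at z = 0. Lengths are in m, angles in rad, forces in N, time in s.
With the tool pointing down it reaches from about 0.3 to 1 m from the base axis. Payload 5.1 kg.
Tool frame: the origin (TCP) lies on the centre line of the jaws, within the pads' length; the fingertips stand 25 mm ahead of it and the grasp point (between the pads) lies 6 mm ahead of it; z points along the fingers, y is the line along which they close (so a half turn about z gives the same grasp; the last joint's range is limited). The gripper opens to 95 mm and grips with 3 to 60 N. Pads are 20 mm wide; open, the fingers measure 119 mm over their backs; the gripper's body (75 mm by 180 mm) begins 59 mm behind the grasp point.
Start: joints at [1.175, 0.124, 1.65, -0, 1.367, -0.083], TCP at [0.2, 0.618, 0.208] pointing down, gripper open.
Joint ranges: [-2.61, 2.61], [-1.02, 2.33], [0.03, 2.71], [-1.35, 4.49], [0.32, 2.68], [-2.91, 2.91]. Speed limits (rad/s): [2.57, 2.57, 3.14, 3.14, 3.14, 3.14].

## Interface

Orientations are given as a rotation vector (axis times angle).
In Python, from cell import r gives the robot as it stands.
- The arm moves only by the tool servo_tool, never from a script. Its argument "series" is a list of rows, each a list of 3 entries, a list of its own where there are three numbers: the shift along the tool's x, y, z as a fraction of full scale, then the turn, a rotation vector about the tool's x, y, z as a fraction of full scale, then the gripper's target within -1 to 1 (fully open at 1, half-way at 0, shut at -1). A call has 1 to 20 rows; each row is the pose to reach, as a shift and turn from the pose commanded when the call began, along the tool's axes at that moment; what a row does not reach only later rows make up. Full scale, the value 1, is 0.4 m for a shift and pi/4 rad for a turn. A row lasts 1/10 s, in which the tool goes at most 50 mm and 8.59 degrees, less where a joint would pass 70% of its speed; a pose out of reach is approached as far as the arm can. A call with a number of a shift or a turn outside -1 to 1 is refused whole. A call with a gripper value outside its range is refused whole. The fingers move at their own pace and stop on an object; "grip_force" is the grip in N (left out, the last holds). Time passes only in rows, so rows that repeat a pose let the fingers close. It gives the time, the measured TCP pose, the force, the opening and the grip force at its end, in the units of the state.
- r.observe(): the state, without advancing time (a new reading comes with each control period).
- r.snapshot(name): name is "side" or "top"; returns (picture, depth): 400x640x3 uint8, red, green, blue; 400x640 float32, m along the optical axis (not along the pixel's ray), 0 where there is no reading.
- r.camera_info(name): a dict with "fovy" (degrees; the focal length in pixels is half the picture's height over the tangent of half this angle, whatever the lens; pixels are square), "cx", "cy" (the principal point, pixels), "k1" (the pictures are not rectified: a ray, as slopes to the right and down, at radius r is drawn at 1 + k1 r^2 times it, then the intrinsics apply), "view" (4x4, takes a point from world to camera coordinates). Camera axes: x right, y down, z forward; pixel columns grow to the right and rows downward; lengths in m; the calibration is good to about 2 mm. A picture is of the moment at which its call begins. camera_info takes no time and is no camera call.
- r.hand_in(): hands the job in; it is judged then, once.
Trained networks look in the newest picture that a camera, given by its name, has taken for a name from the list of things; names that differ only in an ending like _2 or _b are one class to them, and where a whole thing is asked for, a point or a joint stands for the part that bears it (a point fixed in the world has none). Each returns a list of dicts, best first, with "conf" (0 to 1); they miss things now and then, are a little off and sometimes report something else, mostly with a low value. They report only what shows in the picture. A call takes as long as a camera call. They do not tell look-alikes from the thing itself.
- r.spot_in(query, camera): "xyz" ([x, y, z] in m, in world coordinates, good to about 4 mm: the middle of the surface that is visible of it).
- r.cut_out(query, camera): "region" (400x640 bool, what is visible of it).
- r.spot_point(query, camera): "xyz" ([x, y, z] in m, in world coordinates, good to about 4 mm: a listed point, or the origin of a listed thing).
The state is a dict: "clock": time; "qpos": joint angles; "dq": joint speeds; "effort": joint torques, N m; "ee_pos": TCP position; "tool_rot": TCP orientation; "contact_force": force on the tool from outside, world axes, zero at the start; "wrist_torque": the same for the moment, N m; "finger_gap": finger opening in m; "grasp_force": force on a finger pad.
Only numpy, scipy, OpenCV 4.12 (cv2) and the standard library are available. Lean on these libraries where they do the work, as an engineer would, in place of code of your own. Each camera call takes 0.05 s, during which the arm holds its last target. There are 200 camera calls.

## Working session

There is one attempt and no reset: what is moved stays moved. The work goes in short steps, Python scripts to look and compute and a tool call to move; the robot and the scene stay as the last step left them, time stands still between calls to the robot, and variables do not carry over. Pictures are saved under pics/ and viewed, at most 10 in all, crops included, and the job is handed in when it is done.

Besides the shell and the picture viewer there is one more tool, called after "Emit:" as name(argument=value, ...) on one line, values as JSON. servo_tool: Moves the arm, as the interface text tells. Its arguments: {"type":"object","properties":{"series":{"type":"array"},"grip_force":{"type":"number"}},"required":["series"]}

```bash
mkdir -p pics; ls; cat > h.py <<'E'
import numpy as np, cv2
from cell import r
from scipy.spatial.transform import Rotation as R
def cam(n):
    c=r.camera_info(n); f=200/np.tan(np.radians(c['fovy'])/2); return c,f,np.array(c['view'])
def pts(n,d):
    "HxWx3 world points from depth"
    c,f,V=cam(n); v,u=np.mgrid[0:400,0:640]; xd=(u-c['cx'])/f; yd=(v-c['cy'])/f
    x,y=xd.copy(),yd.copy()
    for _ in range(8):
        s=1+c['k1']*(x*x+y*y); x,y=xd/s,yd/s
    P=np.stack([x*d,y*d,d],-1); Vi=np.linalg.inv(V); return P@Vi[:3,:3].T+Vi[:3,3]
def proj(n,p):
    c,f,V=cam(n); q=V[:3,:3]@np.array(p)+V[:3,3]; x,y=q[:2]/q[2]; s=1+c['k1']*(x*x+y*y); return [round(float(c['cx']+f*x*s)),round(float(c['cy']+f*y*s))]
def save(n,img): cv2.imwrite('pics/'+n,img[...,::-1])
E
python3 - <<'E'
from h import *
for n in ('top','side'):
    p,d=r.snapshot(n); save(n+'0.png',p); np.save(n+'_d.npy',d); np.save(n+'_p.npy',p)
    for q in ('stop_foot','bottle_bay','shim_tray','shim_a_tab','shim_a_tail','shim_b_tab','shim_b_tail','shim_c','shim_c_tab','shim_c_tail','bottle','bottle_cap','spanner','nut','caliper','tape_measure'):
        for k in r.spot_point(q,n):
            print(n,q,round(k['conf'],2),np.round(k['xyz'],3),proj(n,k['xyz']))
print(r.observe())
E
```

```text
pics
top stop_foot 0.85 [0.375 0.174 0.004] [377, 276]
top stop_foot 0.19 [ 0.59   0.39  -0.004] [284, 181]
top bottle_bay 0.69 [0.631 0.16  0.003] [383, 164]
top bottle_bay 0.63 [ 0.623  0.411 -0.002] [275, 167]
top shim_tray 0.79 [0.522 0.162 0.002] [382, 211]
top shim_a_tab 0.57 [0.376 0.175 0.014] [377, 276]
top shim_a_tab 0.24 [0.458 0.167 0.008] [380, 239]
top shim_b_tab 0.97 [0.418 0.172 0.009] [378, 257]
top shim_b_tail 0.75 [0.496 0.169 0.001] [379, 223]
top shim_c 0.96 [0.421 0.381 0.   ] [285, 254]
top shim_c 0.84 [0.459 0.168 0.008] [380, 239]
top shim_c 0.71 [0.419 0.17  0.006] [379, 257]
top shim_c 0.71 [0.383 0.5   0.002] [232, 270]
top shim_c 0.6 [ 0.587  0.387 -0.003] [285, 182]
top shim_c_tab 0.92 [0.426 0.502 0.001] [232, 251]
top shim_c_tab 0.76 [ 0.396  0.413 -0.   ] [271, 265]
top shim_c_tail 0.67 [ 0.446  0.356 -0.002] [297, 243]
top shim_c_tail 0.56 [ 0.344  0.501 -0.004] [232, 288]
top bottle 0.79 [0.313 0.335 0.022] [304, 304]
top bottle 0.68 [0.51  0.156 0.02 ] [386, 216]
top bottle 0.49 [ 0.422  0.383 -0.002] [284, 254]
top bottle_cap 0.75 [0.341 0.277 0.0
[... 1880 characters left out ...]
lock': 1.7, 'qpos': array([ 1.17538996e+00,  1.23793017e-01,  1.65030176e+00,  3.13082455e-05,
        1.36752477e+00, -8.25699574e-02]), 'dq': array([-2.37555991e-03,  4.97673540e-05,  8.12054331e-04,  7.42760552e-04,
       -1.53338491e-03,  9.56551875e-04]), 'effort': array([ 6.44197389e-04, -4.17573631e+01, -3.60218096e+01,  7.75608234e-02,
        4.27681895e-02, -2.04585405e-06]), 'ee_pos': array([0.200036  , 0.61843397, 0.2083597 ]), 'tool_rot': array([-4.89405086e-01, -3.10320155e+00,  2.96321768e-05]), 'contact_force': array([-0.19103057, -0.69364347, -1.22397104]), 'wrist_torque': array([-0.03247508, -0.01121604, -0.00443774]), 'grasp_force': 0.0, 'finger_gap': 0.09522689823676432}
```

```bash
python3 - <<'E'
from h import *
p=np.load('top_p.npy'); save('c1.png',cv2.resize(p[80:330,180:480],None,fx=2.4,fy=2.4,interpolation=cv2.INTER_CUBIC)[:600])
E
```

```text
(no output)
```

View pics/top0.png

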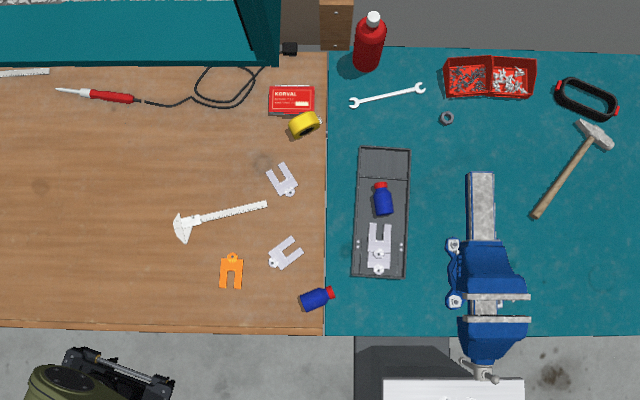

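View pics/c1.png

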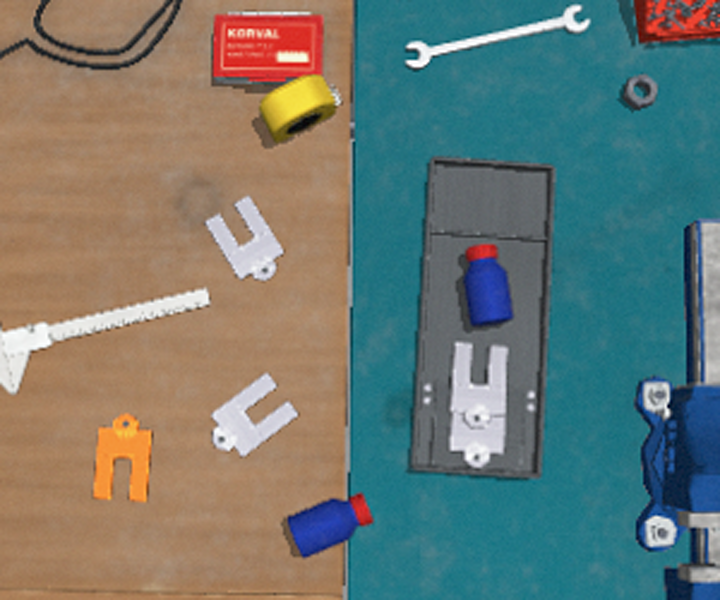

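The candidates for the bottle are (382,199) in the tray and (317,299) on the bench. The one in the tray is farther to the robot's right (y = 0.16 against 0.335), and it lies in the tray, so it is the one meant. The loose steel shims are at (283,179) and (286,253). The orange one at (231,271) is the decoy. Next I'll measure their poses with a template fit.

```bash
cat >> h.py <<'E'
from scipy.optimize import minimize
def shim_model():
    g=np.mgrid[-40:41:1.0,-25:26:1.0].reshape(2,-1); x,y=g
    m=((x<=26)|((np.abs(y)<=12)))&~((x<0)&(np.abs(y)<8.5)); return g[:,m].T/1000
def fit_shim(P,M,g0,ztop=0.005):
    "chamfer-like fit of template to top-face points P[M]; g0 = x,y,yaw"
    from scipy.spatial import cKDTree
    Q=P[M][:,:2]; T=shim_model(); tq=cKDTree(Q)
    def cost(p):
        c,s=np.cos(p[2]),np.sin(p[2]); W=T@np.array([[c,s],[-s,c]])+p[:2]
        a=tq.query(W)[0]; b=cKDTree(W).query(Q)[0]; return (np.maximum(a-.0015,0)**2).mean()+(b**2).mean()
    best=min((minimize(cost,[g0[0],g0[1],g0[2]+d],method='Nelder-Mead',options=dict(initial_simplex=np.array([[g0[0],g0[1],g0[2]+d]]+[[g0[0]+.004*(i==0),g0[1]+.004*(i==1),g0[2]+d+.1*(i==2)] for i in range(3)]))) for d in (-.1,.1)),key=lambda o:o.fun)
    return best.x,best.fun**.5
E
python3 - <<'E'
from h import *
d=np.load('top_d.npy'); p=np.load('top_p.npy'); P=pts('top',d)
i=p.astype(int); sat=i.max(-1)-i.min(-1)
for nm,(u,v),g in (('C',(286,253),(.421,.384,np.arctan2(.06,-.048))),('D',(283,179),(.588,.388,np.pi))):
    M=np.zeros((400,640),bool); M[v-24:v+24,u-24:u+24]=True
    M&=(i.min(-1)>150)&(sat<60); n,l=cv2.connectedComponents(M.astype(np.uint8)); 
    k=np.bincount(l[M]).argmax(); M=l==k
    z=P[M][:,2]; print(nm,M.sum(),'z med',np.median(z))
    if nm=='D': g=(*P[M][:,:2].mean(0),np.arctan2(0.007,-.033)) 
    for f in (0,np.pi): print(nm,[np.round(a,4) for a in fit_shim(P,M,(g[0],g[1],g[2]+f))])
# bottle
M=np.zeros((400,640),bool); M[175:222,365:400]=True
B=M&(sat>70)&((i[...,2]>i[...,1]+60)|(i[...,0]>i[...,1]+80)); Q=P[B]; Q=Q[Q[:,2]>.012]
print('bottle',B.sum(),Q[:,2].max(),np.round(Q.mean(0),4))
red=P[B&(i[...,0]>i[...,2]+40)]; blue=P[B&(i[...,2]>i[...,0]+40)]
print('red',np.round(red.mean(0),4),'blue',np.round(blue.mean(0),4), np.round(np.percentile(blue,[2,98],axis=0),3),np.round(np.percentile(red,[2,98],axis=0),3))
b2=blue[blue[:,2]>.036]; c=b2[:,:2].mean(0); _,_,V=np.linalg.svd(np.vstack([b2])[:,:2]-c); print('ridge axis',V[0],c)
# shim a/b row
M=np.zeros((400,640),bool); M[220:276,366:394]=True; M&=(i.min(-1)>150)&(sat<60); Q=P[M]
for x0 in np.arange(.37,.51,.01):
    q=Q[(Q[:,0]>x0)&(Q[:,0]<x0+.01)]
    if len(q): print(round(x0,2),np.round(q[:,1].min(),3),np.round(q[:,1].max(),3),np.round(np.median(q[:,2]),4))
# tray
H=(P[...,2]>.011)&(P[...,2]<.034); H[:140]=0;H[285:]=0;H[:,:345]=0;H[:,420:]=0
q=P[H]; print('tray walls',cv2.minAreaRect((q[:,:2]*1000).astype(np.float32)))
for row in (0.6,0.64): pass
E
```

```text
C 586 z med 0.0052446405735380175
C [array([0.4218, 0.3819, 2.1641]), np.float64(0.0043)]
C [array([0.4246, 0.3772, 4.9667]), np.float64(0.0055)]
D 536 z med 0.005305697367349316
D [array([0.5834, 0.3871, 3.7802]), np.float64(0.0108)]
D [array([0.586, 0.389, 6.42 ]), np.float64(0.0114)]
bottle 468 1.0991463166526594 [0.5446 0.1659 0.0464]
red [0.5786 0.1699 0.0347] blue [0.5394 0.1652 0.0481] [[0.514 0.146 0.031]
 [0.569 0.182 0.048]] [[0.573 0.157 0.028]
 [0.585 0.181 0.04 ]]
ridge axis [-0.89114473  0.45371914] [0.53781845 0.16421149]
0.38 0.162 0.182 0.0182
0.39 0.148 0.286 0.0167
0.4 0.148 0.197 0.0155
0.41 0.146 0.195 0.015
0.42 0.145 0.195 0.0161
0.43 0.146 0.196 0.0164
0.44 0.146 0.195 0.0151
0.45 0.145 0.193 0.0136
0.46 0.145 0.193 0.0127
0.47 0.145 0.193 0.0107
0.48 0.142 0.192 0.0101
0.49 0.143 0.191 0.0075
tray walls ((522.11083984375, 163.75543212890625), (121.97645568847656, 300.49298095703125), 86.86983489990234)
```

```bash
cat >> h.py <<'E'
def plane(n,z):
    "HxWx3: every pixel's ray met with height z"
    P=pts(n,np.ones((400,640))); o=np.linalg.inv(cam(n)[2])[:3,3]; D=P-o; return o+D*((z-o[2])/D[...,2])[...,None]
E
python3 - <<'E'
from h import *
p=np.load('top_p.npy'); P=plane('top',.005); i=p.astype(int); sat=i.max(-1)-i.min(-1)
for nm,(u,v),g in (('C',(286,253),(.421,.384,2.25)),('D',(283,179),(.588,.388,3.71))):
    M=np.zeros((400,640),bool); M[v-24:v+24,u-24:u+24]=True
    M&=(i.min(-1)>140)&(sat<60); n,l=cv2.connectedComponents(M.astype(np.uint8)); M=l==np.bincount(l[M]).argmax()
    x,e=fit_shim(P,M,g); print(nm,M.sum(),np.round(x,4),round(e,4))
print(np.round(np.linalg.inv(cam('top')[2])[:3,3],2))
s=r.observe(); print(R.from_rotvec(s['tool_rot']).as_matrix().round(3))
E
```

```text
C 593 [0.4221 0.3843 2.2506] 0.0005
D 551 [0.5895 0.391  3.7065] 0.0005
[0.39 0.29 1.1 ]
[[-0.951  0.308 -0.   ]
 [ 0.308  0.951 -0.   ]
 [ 0.    -0.    -1.   ]]
```

```bash
cat >> h.py <<'E'
def frame(yhead,pitch=0,):
    "tool down with its x heading at yhead deg (world), then tilted about tool y by pitch deg"
    a=np.radians(yhead); X=np.array([np.cos(a),np.sin(a),0]); Z=np.array([0,0,-1.]); A=np.stack([X,np.cross(Z,X),Z],1)
    return A@R.from_rotvec([0,np.radians(pitch),0]).as_matrix()
def row(pos,A,cur=None):
    "row numbers from current measured pose to TCP pos, rotation A"
    s=r.observe(); p0,R0=(s['ee_pos'],R.from_rotvec(s['tool_rot']).as_matrix()) if cur is None else cur
    t=R0.T@(np.array(pos)-p0)/.4; w=R.from_matrix(R0.T@A).as_rotvec()/(np.pi/4); print([list(np.round(t,4)),list(np.round(w,4))],'t',round(float(s['clock']),2))
E
python3 - <<'E'
from h import *
row([.546,.165,.16],frame(188.5))
E
```

```text
[[np.float64(-1.1718), np.float64(-0.8124), np.float64(0.1209)], [np.float64(-0.0), np.float64(-0.0), np.float64(-0.5872)]] t 1.7
```

Emit:
servo_tool(series=[[[-1, -0.812, 0.12], [0, 0, -0.587], 1], [[-1, -0.812, 0.12], [0, 0, -0.587], 1], [[-1, -0.812, 0.12], [0, 0, -0.587], 1], [[-1, -0.812, 0.12], [0, 0, -0.587], 1], [[-1, -0.812, 0.12], [0, 0, -0.587], 1], [[-1, -0.812, 0.12], [0, 0, -0.587], 1], [[-1, -0.812, 0.12], [0, 0, -0.587], 1], [[-1, -0.812, 0.12], [0, 0, -0.587], 1], [[-1, -0.812, 0.12], [0, 0, -0.587], 1], [[-1, -0.812, 0.12], [0, 0, -0.587], 1], [[-1, -0.812, 0.12], [0, 0, -0.587], 1], [[-1, -0.812, 0.12], [0, 0, -0.587], 1]])

```text
clock: 2.9
ee_pos: [0.4818, 0.184, 0.1601]
tool_rot: [0.226, -3.133, 0.001]
contact_force: [0.4, 0.8, -0.4]
finger_gap: 0.095
grasp_force: 0.0
```

```bash
python3 - <<'E'
from h import *
s=r.observe(); print(s['clock'],np.round(s['qpos'],4),np.round(s['ee_pos'],4),s['contact_force'])
row([.546,.165,.16],frame(188.5)); row([.546,.165,.16],frame(188.5,30)); print(frame(188.5,30)[:,2])
E
```

```text
2.9 [ 2.6100e-01 -1.4110e-01  1.9959e+00 -4.0000e-04  1.2871e+00 -1.4535e+00] [0.4818 0.184  0.1601] [ 0.35113663  0.77104152 -0.4001019 ]
[[np.float64(-0.1521), np.float64(-0.0702), np.float64(0.0004)], [np.float64(-0.0005), np.float64(-0.0003), np.float64(-0.0057)]] t 2.9
[[np.float64(-0.1521), np.float64(-0.0702), np.float64(0.0004)], [np.float64(0.001), np.float64(0.6663), np.float64(-0.0057)]] t 2.9
[-0.49450793 -0.07390471 -0.8660254 ]
```

```bash
python3 - <<'E'
from h import *
A=frame(188.5,30)
row([.5526,.1662,.12],A); row([.5526,.1662,.034],A)
E
```

```text
[[np.float64(-0.1689), np.float64(-0.0695), np.float64(0.1004)], [np.float64(0.001), np.float64(0.6663), np.float64(-0.0057)]] t 2.9
[[np.float64(-0.169), np.float64(-0.0694), np.float64(0.3154)], [np.float64(0.001), np.float64(0.6663), np.float64(-0.0057)]] t 2.9
```

Emit:
servo_tool(series=[[[-0.169, -0.07, 0.05], [0, 0.3, 0], 0.37], [[-0.169, -0.07, 0.1], [0, 0.666, -0.005], 0.37], [[-0.169, -0.07, 0.1], [0, 0.666, -0.005], 0.37], [[-0.169, -0.07, 0.1], [0, 0.666, -0.005], 0.37], [[-0.169, -0.07, 0.1], [0, 0.666, -0.005], 0.37], [[-0.169, -0.07, 0.2], [0, 0.666, -0.005], 0.37], [[-0.169, -0.07, 0.28], [0, 0.666, -0.005], 0.37], [[-0.169, -0.07, 0.315], [0, 0.666, -0.005], 0.37], [[-0.169, -0.07, 0.315], [0, 0.666, -0.005], 0.37]])

```text
clock: 3.8
ee_pos: [0.5495, 0.169, 0.033]
tool_rot: [0.2, -2.609, 0.053]
contact_force: [0.1, 0.2, 0.2]
finger_gap: 0.0654
grasp_force: 0.0
```

```bash
python3 - <<'E'
from h import *
s=r.observe(); print(s['clock'],np.round(s['qpos'],3),np.round(s['ee_pos'],4),s['contact_force'],s['finger_gap'])
p,d=r.snapshot('side'); save('s1.png',cv2.resize(p[150:290,220:420],None,fx=3.5,fy=3.5,interpolation=cv2.INTER_CUBIC))
E
```

```text
3.8 [ 0.194  0.473  1.605  0.021  1.59  -1.535] [0.5495 0.169  0.033 ] [0.12840097 0.21637498 0.19490145] 0.06542350552623384
```

View pics/s1.png

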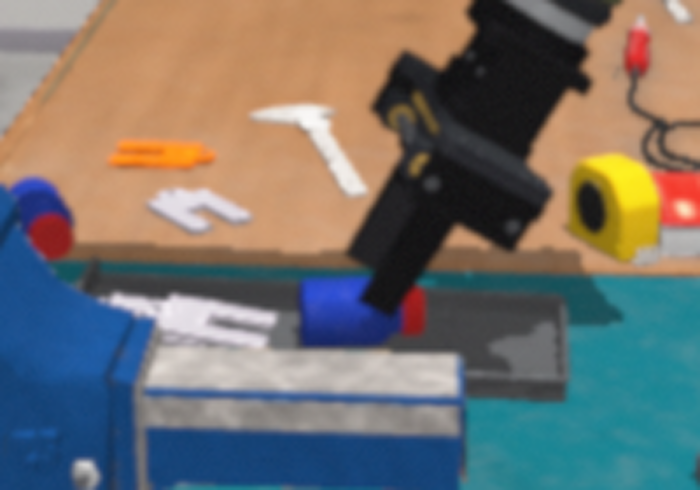

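Emit:
servo_tool(series=[[[0, 0, 0], [0, 0, 0], -1], [[0, 0, 0], [0, 0, 0], -1], [[0, 0, 0], [0, 0, 0], -1], [[0, 0, 0], [0, 0, 0], -1], [[0, 0, 0], [0, 0, 0], -1], [[0.05, 0, -0.087], [0, 0, 0], -1], [[0.1, 0, -0.173], [0, 0, 0], -1], [[0.19, 0, -0.325], [0, 0, 0], -1], [[0.19, 0, -0.325], [0, 0, 0], -1], [[0.19, 0, -0.325], [0, 0, 0], -1]], grip_force=20)

```text
clock: 4.85
ee_pos: [0.5532, 0.1688, 0.1897]
tool_rot: [0.2, -2.621, 0.051]
contact_force: [-0.1, 0.3, 0.2]
finger_gap: 0.0007
grasp_force: 0.0
```

```bash
python3 - <<'E'
from h import *
s=r.observe(); print(s['clock'],np.round(s['qpos'],3),np.round(s['ee_pos'],4),s['finger_gap'],s['grasp_force'])
A0=R.from_rotvec(s['tool_rot']).as_matrix(); print(A0.round(3))
# bottle pose in tool: from pictures
p,d=r.snapshot('side'); save('s2.png',cv2.resize(p[110:290,220:420],None,fx=3,fy=3,interpolation=cv2.INTER_CUBIC))
Rz=lambda a:R.from_euler('z',a,degrees=True).as_matrix()
for yaw in (-45,-93): row([.6,.2,.2],Rz(yaw)@A0)
E
```

```text
4.85 [ 0.192  0.319  1.52   0.022  1.817 -1.531] [0.5532 0.1688 0.1897] 0.0006592457502062556 0.0
[[-0.861 -0.151 -0.486]
 [-0.132  0.988 -0.073]
 [ 0.492  0.001 -0.871]]
[[np.float64(-0.0972), np.float64(0.0597), np.float64(-0.0935)], [np.float64(-0.4939), np.float64(-0.0066), np.float64(0.8694)]] t 4.9
[[np.float64(-0.0972), np.float64(0.0597), np.float64(-0.0935)], [np.float64(-1.0206), np.float64(-0.007), np.float64(1.797)]] t 4.9
```

View pics/s2.png

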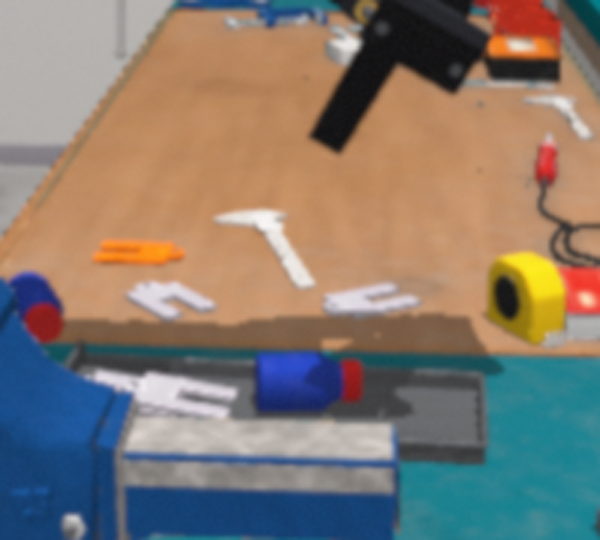

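Emit:
servo_tool(series=[[[0, 0, 0], [0, 0, 0], 0.37], [[0, 0, 0], [0, 0, 0], 0.37], [[0, 0, 0], [0, 0, 0], 0.37], [[0, 0, 0], [0, 0, 0], 0.37], [[0, 0, 0], [0, 0, 0], 0.37], [[0, 0, 0], [0, 0, 0], 0.37]])

```text
clock: 5.5
ee_pos: [0.5508, 0.1683, 0.1847]
tool_rot: [0.199, -2.612, 0.052]
contact_force: [0.1, 0.2, -0.2]
finger_gap: 0.0429
grasp_force: 0.0
```

```bash
python3 - <<'E'
from h import *
s=r.observe(); print(s['clock'],s['finger_gap'])
p,d=r.snapshot('top'); P=pts('top',d); i=p.astype(int); sat=i.max(-1)-i.min(-1)
save('t2.png',cv2.resize(p[140:290,320:440],None,fx=4,fy=4,interpolation=cv2.INTER_CUBIC))
M=np.zeros((400,640),bool); M[175:222,365:400]=True
B=M&(sat>70)&((i[...,2]>i[...,1]+60)|(i[...,0]>i[...,1]+80))
print(B.sum()); 
for n in('side','top'):
  r.snapshot(n)
  for q in('bottle','bottle_cap'):
    for k in r.spot_point(q,n): print(n,q,round(k['conf'],2),np.round(k['xyz'],3))
A=R.from_rotvec(s['tool_rot']).as_matrix()
row([.5526,.1655,.034],frame(188.5,30))
E
```

```text
5.5 0.04286734654105509
416
side bottle 0.78 [0.312 0.338 0.025]
side bottle 0.71 [0.58  0.176 0.022]
side bottle 0.7 [0.624 0.412 0.   ]
side bottle 0.57 [0.515 0.164 0.025]
side bottle_cap 0.97 [0.581 0.177 0.023]
side bottle_cap 0.83 [0.341 0.273 0.022]
top bottle 0.93 [0.509 0.169 0.024]
top bottle 0.61 [0.314 0.338 0.02 ]
top bottle_cap 0.95 [0.579 0.182 0.025]
top bottle_cap 0.69 [0.341 0.277 0.024]
[[np.float64(-0.1913), np.float64(-0.008), np.float64(0.3254)], [np.float64(-0.0012), np.float64(0.0009), np.float64(0.0046)]] t 5.85
```

View pics/t2.png

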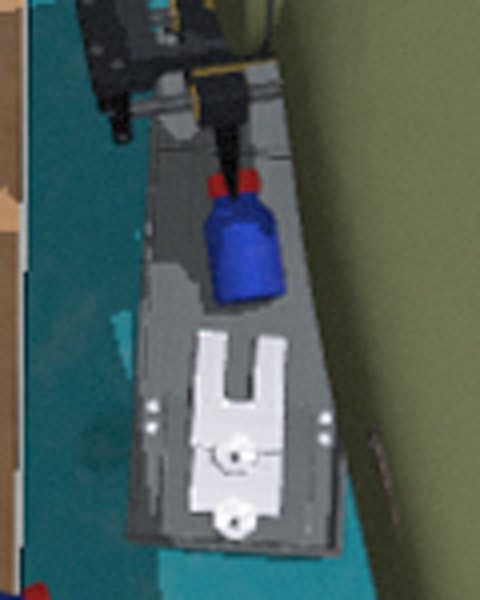

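```bash
python3 - <<'E'
from h import *
A=frame(188.5,30)
row([.5526,.173,.09],A);row([.5526,.173,.034],A)
E
```

```text
[[np.float64(-0.1239), np.float64(0.0107), np.float64(0.2027)], [np.float64(-0.0012), np.float64(0.0009), np.float64(0.0046)]] t 5.85
[[np.float64(-0.1938), np.float64(0.0106), np.float64(0.324)], [np.float64(-0.0012), np.float64(0.0009), np.float64(0.0046)]] t 5.85
```

Emit:
servo_tool(series=[[[-0.06, 0.011, 0.1], [0, 0, 0], 0.18], [[-0.124, 0.011, 0.203], [0, 0, 0], 0.18], [[-0.124, 0.011, 0.203], [0, 0, 0], 0.18], [[-0.16, 0.011, 0.27], [0, 0, 0], 0.18], [[-0.194, 0.011, 0.324], [0, 0, 0], 0.18], [[-0.194, 0.011, 0.324], [0, 0, 0], 0.18], [[-0.194, 0.011, 0.324], [0, 0, 0], -1], [[-0.194, 0.011, 0.324], [0, 0, 0], -1], [[-0.194, 0.011, 0.324], [0, 0, 0], -1], [[-0.194, 0.011, 0.324], [0, 0, 0], -1], [[-0.194, 0.011, 0.324], [0, 0, 0], -1], [[-0.194, 0.011, 0.324], [0, 0, 0], -1], [[-0.194, 0.011, 0.324], [0, 0, 0], -1], [[-0.194, 0.011, 0.324], [0, 0, 0], -1]], grip_force=20)

```text
clock: 7.25
ee_pos: [0.5553, 0.1737, 0.037]
tool_rot: [0.2, -2.618, 0.051]
contact_force: [3.9, 0.9, 9.5]
finger_gap: 0.0015
grasp_force: 5.2
```

```bash
python3 - <<'E'
from h import *
s=r.observe(); print(s['clock'],np.round(s['ee_pos'],4),s['finger_gap'],s['grasp_force'],s['contact_force'])
E
```

```text
7.25 [0.5553 0.1737 0.037 ] 0.0014992743306905683 5.23245637465152 [3.93639913 0.94356178 9.52804863]
```

```bash
python3 - <<'E'
from h import *
a,_=r.snapshot('side'); b,_=r.snapshot('top')
A=cv2.resize(a[190:290,220:400],(720,400)); B=cv2.resize(b[150:290,340:420],None,fx=3.9,fy=3.9)[:546]
save('x3.png',np.vstack([A[:300],np.hstack([cv2.resize(b[150:290,320:460],(300,300)),cv2.resize(b[170:240,350:420],(420,300))])]))
for q in('bottle','bottle_cap'):
  for n in('side','top'):
    for k in r.spot_point(q,n): print(n,q,round(k['conf'],2),np.round(k['xyz'],3))
E
```

```text
side bottle 0.87 [0.512 0.167 0.026]
side bottle 0.64 [0.312 0.337 0.023]
top bottle 0.85 [0.513 0.163 0.018]
top bottle 0.66 [0.314 0.336 0.022]
top bottle 0.59 [0.716 0.343 0.003]
side bottle_cap 0.76 [0.344 0.274 0.024]
side bottle_cap 0.6 [0.578 0.176 0.019]
top bottle_cap 0.81 [0.34  0.276 0.022]
top bottle_cap 0.79 [0.581 0.182 0.022]
```

View pics/x3.png

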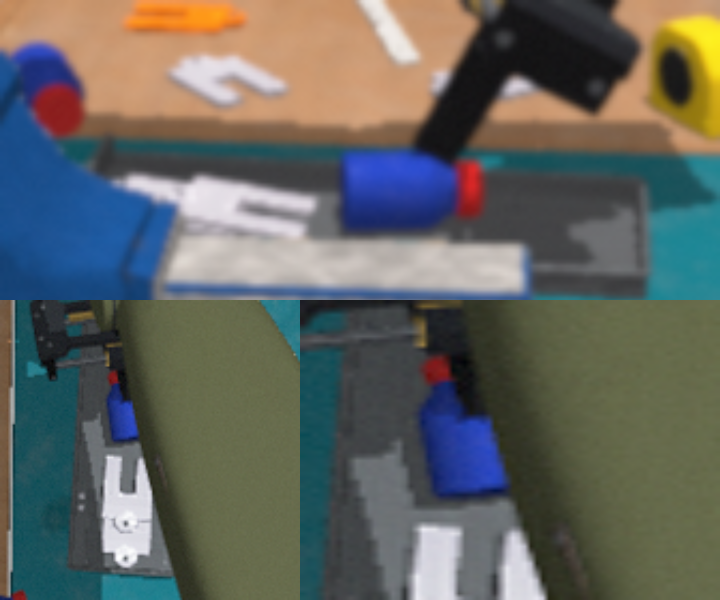

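```bash
python3 - <<'E'
from h import *
s=r.observe(); A=R.from_rotvec(s['tool_rot']).as_matrix(); print(A.round(2))
for n in ('side','top'):
    p,d=r.snapshot(n); P=pts(n,d); i=p.astype(int)
    L=(P-s['ee_pos'])@A   # tool coords
    M=(i.max(-1)<70)&(np.abs(L[...,0])<.03)&(np.abs(L[...,1])<.05)&(L[...,2]>-.06)&(L[...,2]<.05)&(d>0)
    Q=L[M]; print(n,M.sum(),np.round(np.percentile(Q,[1,10,50,90,99],axis=0),4))
    B=(i[...,2]>i[...,0]+40)&(i[...,2]>i[...,1]+40)&(np.abs(P[...,0]-.545)<.05)&(np.abs(P[...,1]-.17)<.035)&(P[...,2]>.012)&(P[...,2]<.06)
    print('blue',np.round(np.percentile(P[B],[2,50,98],axis=0),4))
    print(proj(n,s['ee_pos']),proj(n,s['ee_pos']+A[:,2]*.025))
E
```

```text
[[-0.86 -0.15 -0.49]
 [-0.13  0.99 -0.07]
 [ 0.49  0.   -0.87]]
side 282 [[-0.0283 -0.0137 -0.0595]
 [-0.0059 -0.011  -0.0548]
 [ 0.0047 -0.0076 -0.0339]
 [ 0.0141 -0.0036 -0.01  ]
 [ 0.0156  0.0011  0.0222]]
blue [[0.5117 0.1467 0.0132]
 [0.5381 0.1548 0.0318]
 [0.5668 0.1714 0.0447]]
[327, 231] [321, 240]
top 151 [[-0.0294 -0.0024 -0.0553]
 [-0.0237  0.0023 -0.0461]
 [ 0.0066  0.0209  0.0166]
 [ 0.0141  0.0467  0.0425]
 [ 0.0269  0.0492  0.0496]]
blue [[0.5113 0.165  0.0259]
 [0.5331 0.1802 0.0403]
 [0.5661 0.1907 0.0464]]
[379, 195] [378, 201]
```

```bash
python3 - <<'E'
from h import *
from scipy.optimize import least_squares
s=r.observe(); print(s['ee_pos'],s['finger_gap'],s['contact_force'],s['clock'])
Q=[];C=[]
for n in ('side','top'):
    p,d=r.snapshot(n); P=pts(n,d); i=p.astype(int)
    box=(np.abs(P[...,0]-.545)<.06)&(np.abs(P[...,1]-.17)<.04)&(P[...,2]>.01)&(P[...,2]<.06)
    B=(i[...,2]>i[...,0]+40)&(i[...,2]>i[...,1]+40)&box
    B=cv2.erode(B.astype(np.uint8),np.ones((3,3)))>0
    q=P[B]; Q.append(q[q[:,0]<.552]); C.append(P[(i[...,0]>i[...,2]+50)&box])
    print(n,B.sum(),np.round(C[-1].mean(0),4), np.round(np.percentile(q[:,0],[1,99]),4))
    K=(i.max(-1)<75)&(np.abs(P[...,0]-.56)<.03)&(np.abs(P[...,1]-.17)<.03)&(P[...,2]<.08)&(P[...,2]>.01)
    for z in np.arange(.02,.08,.01):
        q=P[K&(np.abs(P[...,2]-z)<.005)]; 
        if len(q): print('black',round(z,3),len(q),np.round(q.min(0),3),np.round(q.max(0),3))
q=np.vstack(Q)
def f(a):
    y0,sl,z0,rr=a; yc=y0+sl*(q[:,0]-.54); return np.hypot((q[:,1]-yc)/np.hypot(1,sl),q[:,2]-z0)-rr
o=least_squares(f,[.168,.12,.0235,.0205],loss='soft_l1',f_scale=.001); print(np.round(o.x,4),np.abs(o.fun).mean())
E
```

```text
[0.55547684 0.17382312 0.03713447] 0.00013393500963145211 [3.42806159 1.17709852 9.00988004] 7.65
side 388 [0.5759 0.1663 0.0282] [0.5124 0.566 ]
black 0.04 11 [0.559 0.168 0.035] [0.568 0.183 0.045]
black 0.05 53 [0.547 0.164 0.045] [0.574 0.176 0.055]
black 0.06 56 [0.551 0.164 0.056] [0.58  0.171 0.065]
black 0.07 60 [0.555 0.164 0.065] [0.584 0.172 0.075]
top 173 [0.5761 0.187  0.0328] [0.5135 0.564 ]
black 0.03 3 [0.569 0.181 0.029] [0.582 0.188 0.034]
black 0.04 3 [0.551 0.178 0.041] [0.558 0.18  0.044]
black 0.05 5 [0.55  0.172 0.05 ] [0.552 0.177 0.054]
black 0.06 13 [0.551 0.173 0.056] [0.567 0.184 0.065]
black 0.07 12 [0.556 0.176 0.066] [0.567 0.185 0.074]
[0.1711 0.1415 0.024  0.02  ] 0.0013490497730738369
```

```bash
python3 - <<'E'
from h import *
A=frame(188.5,30)
for pos,g in (([.5495,.169,.033],.0325),([.5532,.1688,.1897],0)):
  for L in (0,.025):
    for y in (-g-.012,-g,g): print(L,y,proj('side',np.array(pos)+A@[0,y,L]))
print(np.round(np.linalg.inv(cam('side')[2])[:3,3],2))
E
python3 - <<'E'
import cv2
a=cv2.imread('pics/s1.png'); 
a=a[150:350,280:450]; cv2.imwrite('pics/s1b.png',cv2.resize(a,None,fx=2.5,fy=2.5))
E
```

```text
0 -0.0445 [327, 242]
0 -0.0325 [326, 240]
0 0.0325 [322, 227]
0.025 -0.0445 [320, 252]
0.025 -0.0325 [320, 250]
0.025 0.0325 [317, 237]
0 -0.012 [328, 162]
0 0 [327, 161]
0 0 [327, 161]
0.025 -0.012 [322, 173]
0.025 0 [321, 171]
0.025 0 [321, 171]
[ 0.57 -0.8   0.45]
```

View pics/s1b.png

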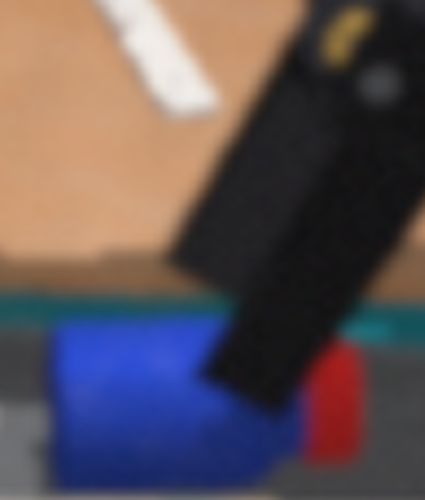

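The pictures disagree with the stated tool length. The real fingertips end near the reported TCP, not 25 mm ahead of it, so the fingers closed above the bottle. I'll lift and measure the fingertip offset directly.

Emit:
servo_tool(series=[[[0.05, 0, -0.087], [0, 0, 0], -1], [[0.1, 0, -0.173], [0, 0, 0], 0.18], [[0.125, 0, -0.217], [0, -0.2, 0], 0.18], [[0.125, 0, -0.217], [0, -0.4, 0], 0.18], [[0.125, 0, -0.217], [0, -0.667, 0], 0.18], [[0.125, 0, -0.217], [0, -0.667, 0], 0.18], [[0.125, 0, -0.217], [0, -0.667, 0], 0.18], [[0.125, 0, -0.217], [0, -0.667, 0], 0.18]])

```text
clock: 8.55
ee_pos: [0.5525, 0.1731, 0.1344]
tool_rot: [0.239, -3.132, -0.001]
contact_force: [0.3, 0.5, 1.3]
finger_gap: 0.051
grasp_force: 0.0
```

```bash
python3 - <<'E'
from h import *
s=r.observe(); A=R.from_rotvec(s['tool_rot']).as_matrix(); print(A.round(3),s['ee_pos'],s['finger_gap'],s['clock'],s['contact_force'])
for n in ('side','top'):
    p,d=r.snapshot(n); P=pts(n,d); i=p.astype(int); L=(P-s['ee_pos'])@A
    M=(i.max(-1)<75)&(np.abs(L[...,0])<.03)&(np.abs(L[...,1])<.06)&(L[...,2]>-.05)&(L[...,2]<.04)&(d>0)
    for y0 in np.arange(-.06,.06,.01):
        q=L[M&(L[...,1]>y0)&(L[...,1]<y0+.01)]
        if len(q)>3: print(n,round(y0,3),len(q),'x',np.round(np.percentile(q[:,0],[3,97]),3),'z',np.round(np.percentile(q[:,2],[50,90,97,100]),3))
    if n=='side': save('s4.png',cv2.resize(p[150:270,260:400],None,fx=4,fy=4,interpolation=cv2.INTER_CUBIC)); print(proj(n,s['ee_pos']))
E
```

```text
[[-0.988 -0.151 -0.   ]
 [-0.151  0.988  0.001]
 [ 0.     0.001 -1.   ]] [0.55250206 0.17306269 0.13437249] 0.0510394028973639 8.55 [0.27257963 0.46706356 1.25811853]
side -0.04 175 x [-0.006  0.014] z [-0.033 -0.019 -0.012 -0.009]
side -0.03 51 x [-0.007  0.015] z [-0.014 -0.009 -0.008 -0.008]
side 0.02 34 x [0.009 0.013] z [-0.037 -0.016 -0.012 -0.011]
[327, 187]
```

View pics/s4.png

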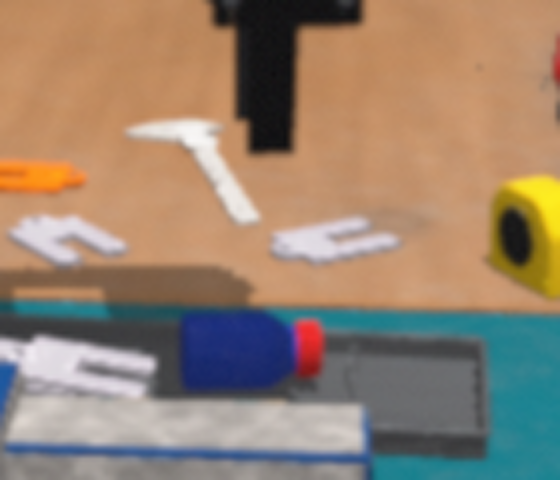

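The fingertips end about 13 mm behind the reported TCP, where the description says 25 mm ahead. I'll use that offset and grasp the bottle again, lower.

```bash
python3 - <<'E'
from h import *
A=frame(188,30)
row([.5337,.1701,.06],A);row([.5337,.1701,.0015],A)
E
```

```text
[[np.float64(0.0495), np.float64(-0.0003), np.float64(0.1851)], [np.float64(-0.0029), np.float64(0.6663), np.float64(0.0155)]] t 8.65
[[np.float64(0.0495), np.float64(-0.0004), np.float64(0.3314)], [np.float64(-0.0029), np.float64(0.6663), np.float64(0.0155)]] t 8.65
```

Emit:
servo_tool(series=[[[0.05, 0, 0.05], [0, 0.2, 0.015], 0.18], [[0.05, 0, 0.1], [0, 0.4, 0.015], 0.18], [[0.05, 0, 0.185], [0, 0.666, 0.015], 0.18], [[0.05, 0, 0.185], [0, 0.666, 0.015], 0.18], [[0.05, 0, 0.185], [0, 0.666, 0.015], 0.18], [[0.05, 0, 0.25], [0, 0.666, 0.015], 0.18], [[0.05, 0, 0.3], [0, 0.666, 0.015], 0.18], [[0.05, 0, 0.331], [0, 0.666, 0.015], 0.18], [[0.05, 0, 0.331], [0, 0.666, 0.015], 0.18], [[0.05, 0, 0.331], [0, 0.666, 0.015], -1], [[0.05, 0, 0.331], [0, 0.666, 0.015], -1], [[0.05, 0, 0.331], [0, 0.666, 0.015], -1], [[0.05, 0, 0.331], [0, 0.666, 0.015], -1], [[0.05, 0, 0.331], [0, 0.666, 0.015], -1]], grip_force=20)

```text
clock: 10.05
ee_pos: [0.5336, 0.1704, 0.0029]
tool_rot: [0.184, -2.615, 0.051]
contact_force: [0.0, -0.2, 6.7]
finger_gap: 0.0402
grasp_force: 23.7
```

Emit:
servo_tool(series=[[[0.05, 0, -0.087], [0, 0, 0], -1], [[0.1, 0, -0.173], [0, 0, 0], -1], [[0.15, 0, -0.26], [0, 0, 0], -1], [[0.19, 0, -0.325], [0, 0, 0], -1], [[0.19, 0, -0.325], [0, 0, 0], -1]])

```text
clock: 10.55
ee_pos: [0.5347, 0.171, 0.1571]
tool_rot: [0.185, -2.624, 0.05]
contact_force: [1.4, -0.1, -0.9]
finger_gap: 0.04
grasp_force: 20.0
```

```bash
python3 - <<'E'
from h import *
s=r.observe(); print(s['clock'],np.round(s['qpos'],3),np.round(s['ee_pos'],4),s['finger_gap'],s['grasp_force'])
A0=R.from_rotvec(s['tool_rot']).as_matrix(); np.save('A0.npy',A0)
Rz=lambda a:R.from_euler('z',a,degrees=True).as_matrix()
b=np.array([np.cos(np.radians(8)),np.sin(np.radians(8)),0]); h=np.cross(b,[0,0,1])
T=lambda a:R.from_rotvec(np.radians(a)*h).as_matrix()
fr=[]
for yaw,t,pos in ((-44,0,[.56,.22,.17]),(-88,0,[.6,.25,.18]),(-88,45,[.6,.25,.16]),(-88,90,[.6,.25,.14])):
    B=Rz(yaw)@T(t)@A0; cur=fr[-1] if fr else None; row(pos,B,cur); fr.append((np.array(pos),B)); print('  d',B[:,2].round(2),'y',B[:,1].round(2))
E
```

```text
10.55 [ 0.199  0.308  1.59   0.028  1.755 -1.514] [0.5347 0.171  0.1571] 0.03998988096013645 19.9982967087999
[[np.float64(-0.0536), np.float64(0.1125), np.float64(-0.0674)], [np.float64(-0.4789), np.float64(0.0015), np.float64(0.8525)]] t 10.55
  d [-0.4   0.29 -0.87] y [ 0.59  0.81 -0.  ]
[[np.float64(-0.0199), np.float64(0.1194), np.float64(-0.0401)], [np.float64(-0.4789), np.float64(0.0015), np.float64(0.8525)]] t 10.55
  d [-0.09  0.48 -0.87] y [ 0.98  0.17 -0.  ]
[[np.float64(-0.0245), np.float64(0.0001), np.float64(0.0436)], [np.float64(0.0003), np.float64(-1.0), np.float64(0.002)]] t 10.55
  d [ 0.04 -0.27 -0.96] y [ 0.98  0.17 -0.  ]
[[np.float64(0.0135), np.float64(0.0001), np.float64(0.0481)], [np.float64(0.0003), np.float64(-1.0), np.float64(0.002)]] t 10.55
  d [ 0.15 -0.86 -0.49] y [ 0.99  0.17 -0.  ]
```

Emit:
servo_tool(series=[[[-0.054, 0.112, -0.067], [-0.16, 0, 0.284], -1], [[-0.054, 0.112, -0.067], [-0.32, 0, 0.568], -1], [[-0.054, 0.112, -0.067], [-0.479, 0, 0.852], -1], [[-0.054, 0.112, -0.067], [-0.479, 0, 0.852], -1], [[-0.054, 0.112, -0.067], [-0.479, 0, 0.852], -1], [[-0.054, 0.112, -0.067], [-0.479, 0, 0.852], -1], [[-0.054, 0.112, -0.067], [-0.479, 0, 0.852], -1]])

```text
clock: 11.25
ee_pos: [0.5567, 0.2188, 0.1631]
tool_rot: [-0.815, -2.509, -0.203]
contact_force: [0.0, 0.7, -0.4]
finger_gap: 0.04
grasp_force: 20.0
```

Emit:
servo_tool(series=[[[-0.02, 0.119, -0.04], [-0.16, 0, 0.284], -1], [[-0.02, 0.119, -0.04], [-0.32, 0, 0.568], -1], [[-0.02, 0.119, -0.04], [-0.479, 0, 0.852], -1], [[-0.02, 0.119, -0.04], [-0.479, 0, 0.852], -1], [[-0.02, 0.119, -0.04], [-0.479, 0, 0.852], -1], [[-0.02, 0.119, -0.04], [-0.479, 0, 0.852], -1], [[-0.02, 0.119, -0.04], [-0.479, 0, 0.852], -1]])

```text
clock: 11.95
ee_pos: [0.597, 0.2495, 0.1738]
tool_rot: [-1.738, -2.079, -0.442]
contact_force: [-0.2, 0.3, -1.4]
finger_gap: 0.0402
grasp_force: 20.0
```

Emit:
servo_tool(series=[[[-0.024, 0, 0.044], [0, -0.18, 0], -1], [[-0.024, 0, 0.044], [0, -0.36, 0], -1], [[-0.024, 0, 0.044], [0, -0.54, 0], -1], [[-0.024, 0, 0.044], [0, -0.72, 0], -1], [[-0.024, 0, 0.044], [0, -0.9, 0], -1], [[-0.024, 0, 0.044], [0, -1, 0], -1], [[-0.024, 0, 0.044], [0, -1, 0], -1]])

```text
clock: 12.65
ee_pos: [0.5966, 0.2523, 0.1528]
tool_rot: [1.87, 2.251, -0.274]
contact_force: [0.4, 1.0, -1.7]
finger_gap: 0.0398
grasp_force: 20.0
```

```bash
python3 - <<'E'
from h import *
s=r.observe(); print(s['clock'],np.round(s['qpos'],3),np.round(s['ee_pos'],4),s['finger_gap'],s['grasp_force'])
A0=np.load('A0.npy'); b=np.array([np.cos(np.radians(8)),np.sin(np.radians(8)),0]); h=np.cross(b,[0,0,1])
A=R.from_rotvec(s['tool_rot']).as_matrix(); print('bottle axis now',A@A0.T@b, 'd',A[:,2])
B=R.from_euler('z',-88,degrees=True).as_matrix()@R.from_rotvec(np.pi/2*h).as_matrix()@A0
row([.6,.25,.14],B)
E
```

```text
12.65 [ 0.437  0.221  1.654 -0.269  1.357  0.322] [0.5966 0.2523 0.1528] 0.03980872700249829 19.996969261555932
bottle axis now [ 0.13621238 -0.69278882  0.70815947] d [ 0.03673007 -0.26951805 -0.96229461]
[[np.float64(0.0017), np.float64(0.0078), np.float64(0.0327)], [np.float64(-0.0047), np.float64(-0.9979), np.float64(0.0196)]] t 12.65
```

Emit:
servo_tool(series=[[[0, 0, 0], [0, -0.18, 0], -1], [[0, 0, 0], [0, -0.36, 0], -1], [[0, 0, 0], [0, -0.54, 0], -1], [[0, 0.008, 0], [0, -0.72, 0], -1], [[0, 0.008, 0.03], [0, -0.9, 0.01], -1], [[0, 0.008, 0.03], [-0.005, -0.998, 0.02], -1], [[0, 0.008, 0.03], [-0.005, -0.998, 0.02], -1], [[0, 0.008, 0.03], [-0.005, -0.998, 0.02], -1]])

```text
clock: 13.45
ee_pos: [0.6012, 0.2465, 0.1421]
tool_rot: [1.422, 1.679, -0.829]
contact_force: [-0.3, -0.1, -0.1]
finger_gap: 0.0402
grasp_force: 20.0
```

```bash
python3 - <<'E'
from h import *
s=r.observe(); print(s['clock'],np.round(s['qpos'],3),np.round(s['ee_pos'],4),s['finger_gap'],s['grasp_force'])
A0=np.load('A0.npy'); b=np.array([np.cos(np.radians(8)),np.sin(np.radians(8)),0])
A=R.from_rotvec(s['tool_rot']).as_matrix(); print('bottle axis now',A@A0.T@b, 'd',A[:,2])
for n in('side','top'):
    p,d=r.snapshot(n); P=pts(n,d); i=p.astype(int); 
    box=(np.linalg.norm(P-s['ee_pos'],axis=-1)<.08)
    Bl=P[(i[...,2]>i[...,0]+40)&(i[...,2]>i[...,1]+40)&box]; Rd=P[(i[...,0]>i[...,2]+70)&(i[...,0]>i[...,1]+70)&box]
    if len(Bl):print(n,len(Bl),np.round(np.percentile(Bl,[2,50,98],axis=0),3))
    if len(Rd):print(' red',len(Rd),np.round(np.percentile(Rd,[2,50,98],axis=0),3))
    if n=='side': save('s5.png',cv2.resize(p[130:280,260:440],None,fx=3.5,fy=3.5,interpolation=cv2.INTER_CUBIC))
E
```

```text
13.45 [ 0.662  0.528  1.531 -0.884  1.706  0.67 ] [0.6012 0.2465 0.1421] 0.04024640279166547 19.995575881912373
bottle axis now [-0.00127236 -0.00255236  0.99999593] d [ 0.14413898 -0.85872556 -0.49174624]
side 417 [[0.579 0.244 0.124]
 [0.596 0.25  0.152]
 [0.614 0.265 0.176]]
 red 99 [[0.582 0.248 0.182]
 [0.595 0.256 0.19 ]
 [0.609 0.277 0.194]]
top 131 [[0.579 0.248 0.149]
 [0.585 0.27  0.171]
 [0.606 0.285 0.178]]
 red 181 [[0.584 0.255 0.169]
 [0.597 0.268 0.194]
 [0.616 0.28  0.197]]
```

View pics/s5.png

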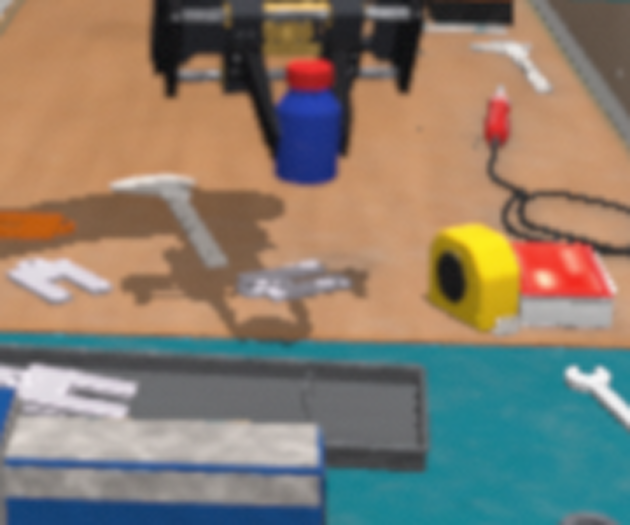

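```bash
python3 - <<'E'
from h import *
s=r.observe(); A=R.from_rotvec(s['tool_rot']).as_matrix(); p=s['ee_pos']
for w in ([.037,-.109,0],[.037,-.109,-.07],[.037,-.109,-.1145],[.037,-.109,-.1205]): row(p+w,A)
row(p+[0,0,-.001],A)
E
```

```text
[[np.float64(-0.1397), np.float64(0.0464), np.float64(0.2473)], [np.float64(0.0), np.float64(0.0), np.float64(0.0)]] t 13.55
[[np.float64(0.0126), np.float64(0.0456), np.float64(0.3335)], [np.float64(0.0), np.float64(0.0), np.float64(0.0)]] t 13.55
[[np.float64(0.1095), np.float64(0.0452), np.float64(0.3882)], [np.float64(0.0), np.float64(0.0), np.float64(0.0)]] t 13.55
[[np.float64(0.1225), np.float64(0.0451), np.float64(0.3956)], [np.float64(0.0), np.float64(0.0), np.float64(0.0)]] t 13.55
[[np.float64(0.0022), np.float64(-0.0), np.float64(0.0012)], [np.float64(0.0), np.float64(0.0), np.float64(0.0)]] t 13.55
```

Emit:
servo_tool(series=[[[-0.07, 0.023, 0.124], [0, 0, 0], -1], [[-0.14, 0.046, 0.247], [0, 0, 0], -1], [[-0.14, 0.046, 0.247], [0, 0, 0], -1], [[-0.06, 0.046, 0.29], [0, 0, 0], -1], [[0.013, 0.046, 0.333], [0, 0, 0], -1], [[0.05, 0.046, 0.355], [0, 0, 0], -1], [[0.08, 0.046, 0.372], [0, 0, 0], -1], [[0.11, 0.046, 0.388], [0, 0, 0], -1], [[0.11, 0.046, 0.388], [0, 0, 0], -1], [[0.11, 0.046, 0.388], [0, 0, 0], -1]])

```text
clock: 14.55
ee_pos: [0.6385, 0.138, 0.0289]
tool_rot: [1.42, 1.676, -0.827]
contact_force: [0.9, -0.5, -1.2]
finger_gap: 0.04
grasp_force: 20.0
```

```bash
python3 - <<'E'
from h import *
s=r.observe(); print(s['clock'],np.round(s['qpos'],3),np.round(s['ee_pos'],4),s['finger_gap'],s['contact_force'])
for n in('side','top'):
    p,d=r.snapshot(n); P=pts(n,d); i=p.astype(int); 
    box=(np.linalg.norm(P-s['ee_pos'],axis=-1)<.08)
    Bl=P[(i[...,2]>i[...,0]+40)&(i[...,2]>i[...,1]+40)&box]; Rd=P[(i[...,0]>i[...,2]+70)&(i[...,0]>i[...,1]+70)&box]
    if len(Bl):print(n,len(Bl),np.round(np.percentile(Bl,[2,50,98],axis=0),3))
    if len(Rd):print(' red',len(Rd),np.round(np.percentile(Rd,[2,50,98],axis=0),3))
E
```

```text
14.55 [ 0.51   0.615  1.634 -0.968  1.491  0.747] [0.6385 0.138  0.0289] 0.040000378562216006 [ 0.86821916 -0.51036218 -1.20698293]
side 491 [[0.614 0.136 0.009]
 [0.632 0.142 0.038]
 [0.652 0.156 0.063]]
 red 131 [[0.62  0.142 0.064]
 [0.632 0.149 0.078]
 [0.648 0.187 0.081]]
top 121 [[0.615 0.14  0.02 ]
 [0.624 0.17  0.056]
 [0.648 0.179 0.063]]
 red 146 [[0.621 0.147 0.055]
 [0.634 0.159 0.08 ]
 [0.65  0.172 0.084]]
```

Emit:
servo_tool(series=[[[0.0044, 0, 0.0024], [0, 0, 0], -1], [[0.0088, 0, 0.005], [0, 0, 0], -1], [[0.0088, 0, 0.005], [0, 0, 0], -1]])

```text
clock: 14.95
ee_pos: [0.6385, 0.1378, 0.0248]
tool_rot: [1.42, 1.676, -0.828]
contact_force: [-0.0, -0.1, 0.5]
finger_gap: 0.0399
grasp_force: 20.0
```

Emit:
servo_tool(series=[[[0.0022, 0, 0.0012], [0, 0, 0], -1], [[0.0044, 0, 0.0024], [0, 0, 0], -1], [[0.0044, 0, 0.0024], [0, 0, 0], -1]])

```text
clock: 15.25
ee_pos: [0.6386, 0.1377, 0.0247]
tool_rot: [1.42, 1.673, -0.829]
contact_force: [-2.4, 0.4, 8.2]
finger_gap: 0.0402
grasp_force: 20.0
```

Emit:
servo_tool(series=[[[0, 0, 0], [0, 0, 0], 0.2], [[0, 0, 0], [0, 0, 0], 0.2], [[0, 0, 0], [0, 0, 0], 0.2], [[0, 0, 0], [0, 0, 0], 0.2], [[0, 0, 0], [0, 0, 0], 0.2], [[0, 0, -0.05], [0, 0, 0], 0.2], [[0, 0, -0.1], [0, 0, 0], 0.2], [[0, 0, -0.2], [0, 0, 0], 0.2], [[0, 0, -0.3], [0, 0, 0], 0.2], [[0, 0, -0.3], [0, 0, 0], 0.2]])

```text
clock: 16.25
ee_pos: [0.6221, 0.2476, 0.086]
tool_rot: [1.42, 1.678, -0.815]
contact_force: [0.2, -0.5, -0.0]
finger_gap: 0.057
grasp_force: 0.0
```

```bash
python3 - <<'E'
from h import *
s=r.observe(); print(s['clock'],np.round(s['qpos'],3),np.round(s['ee_pos'],4),s['finger_gap'],s['contact_force'])
for n in('side','top'):
    p,d=r.snapshot(n); P=pts(n,d); i=p.astype(int); 
    box=(np.linalg.norm(P-[.634,.158,.04],axis=-1)<.07)
    Bl=P[(i[...,2]>i[...,0]+40)&(i[...,2]>i[...,1]+40)&box]; Rd=P[(i[...,0]>i[...,2]+70)&(i[...,0]>i[...,1]+70)&box]
    if len(Bl):print(n,len(Bl),np.round(np.percentile(Bl,[2,50,98],axis=0),3))
    if len(Rd):print(' red',len(Rd),np.round(np.percentile(Rd,[2,50,98],axis=0),3))
E
```

```text
16.25 [ 0.648  0.621  1.502 -0.891  1.647  0.718] [0.6221 0.2476 0.086 ] 0.056998497235003984 [ 0.23073048 -0.51699209 -0.03038585]
side 487 [[0.614 0.135 0.006]
 [0.632 0.141 0.034]
 [0.651 0.153 0.058]]
 red 129 [[0.62  0.142 0.065]
 [0.632 0.149 0.074]
 [0.647 0.17  0.077]]
top 154 [[0.614 0.141 0.013]
 [0.621 0.167 0.049]
 [0.647 0.178 0.061]]
 red 143 [[0.621 0.146 0.065]
 [0.634 0.16  0.076]
 [0.648 0.172 0.079]]
```

```bash
python3 - <<'E'
from h import *
s=r.observe(); A=R.from_rotvec(s['tool_rot']).as_matrix()
B=frame(128.95); w=R.from_matrix(A.T@B).as_rotvec(); print(np.degrees(w))
p1=np.array([.53,.31,.16]); A1=A@R.from_rotvec(w/2).as_matrix()
row(p1,A1); row([.4384,.3641,.08],B,(p1,A1)); print(A1[:,2])
E
```

```text
[-15.19660641  59.27004898 -26.61890509]
[[np.float64(-0.0702), np.float64(-0.1949), np.float64(-0.272)], [np.float64(-0.1689), np.float64(0.6586), np.float64(-0.2958)]] t 16.35
[[np.float64(0.2936), np.float64(-0.1394), np.float64(0.0714)], [np.float64(-0.1689), np.float64(0.6586), np.float64(-0.2958)]] t 16.35
[ 0.15485499 -0.48369838 -0.86142661]
```

Emit:
servo_tool(series=[[[-0.02, -0.04, -0.1], [0, 0, 0], 0.35], [[-0.05, -0.13, -0.2], [-0.06, 0.22, -0.1], 0.35], [[-0.07, -0.195, -0.27], [-0.11, 0.44, -0.2], 0.35], [[-0.07, -0.195, -0.27], [-0.169, 0.659, -0.296], 0.35], [[-0.07, -0.195, -0.27], [-0.169, 0.659, -0.296], 0.35], [[-0.07, -0.195, -0.27], [-0.169, 0.659, -0.296], 0.35]])

```text
clock: 16.95
ee_pos: [0.531, 0.3055, 0.161]
tool_rot: [1.448, 2.273, -0.471]
contact_force: [0.6, 0.7, 0.8]
finger_gap: 0.0643
grasp_force: 0.0
```

Emit:
servo_tool(series=[[[0.1, -0.05, 0.02], [-0.06, 0.22, -0.1], 0.35], [[0.2, -0.1, 0.05], [-0.11, 0.44, -0.2], 0.35], [[0.294, -0.139, 0.071], [-0.169, 0.659, -0.296], 0.35], [[0.294, -0.139, 0.071], [-0.169, 0.659, -0.296], 0.35], [[0.294, -0.139, 0.071], [-0.169, 0.659, -0.296], 0.35], [[0.294, -0.139, 0.071], [-0.169, 0.659, -0.296], 0.35]])

```text
clock: 17.55
ee_pos: [0.4385, 0.3606, 0.0773]
tool_rot: [-1.361, -2.83, 0.01]
contact_force: [0.2, 0.1, 1.5]
finger_gap: 0.0636
grasp_force: 0.0
```

```bash
python3 - <<'E'
from h import *
s=r.observe(); print(s['clock'],np.round(s['qpos'],3),np.round(s['ee_pos'],4),s['finger_gap'],s['contact_force'])
row([.4384,.3641,.02],frame(128.95));row([.4384,.3641,.0],frame(128.95))
A=R.from_rotvec(s['tool_rot']).as_matrix()
for n in ('side','top'):
    p,d=r.snapshot(n); P=pts(n,d); i=p.astype(int); L=(P-s['ee_pos'])@A
    M=(i.max(-1)<75)&(np.abs(L[...,0])<.03)&(np.abs(L[...,1])<.06)&(L[...,2]>-.05)&(L[...,2]<.04)&(d>0)
    for y0 in np.arange(-.06,.06,.01):
        q=L[M&(L[...,1]>y0)&(L[...,1]<y0+.01)]
        if len(q)>3: print(n,round(y0,3),len(q),'x',np.round(np.percentile(q[:,0],[3,97]),3),'z',np.round(np.percentile(q[:,2],[50,90,97,100]),3))
E
```

```text
17.55 [ 0.595  0.067  1.943 -0.002  1.138 -0.079] [0.4385 0.3606 0.0773] 0.06359868518397155 [0.19660474 0.11268785 1.46589454]
[[np.float64(0.0073), np.float64(0.0061), np.float64(0.1431)], [np.float64(-0.0079), np.float64(0.0021), np.float64(-0.0066)]] t 17.55
[[np.float64(0.0074), np.float64(0.0064), np.float64(0.1931)], [np.float64(-0.0079), np.float64(0.0021), np.float64(-0.0066)]] t 17.55
side -0.05 60 x [-0.013  0.01 ] z [-0.037 -0.022 -0.019 -0.018]
side -0.04 21 x [-0.009  0.008] z [-0.016 -0.01  -0.009 -0.009]
side 0.02 47 x [-0.01   0.006] z [-0.032 -0.016 -0.013 -0.011]
side 0.03 46 x [-0.012  0.009] z [-0.029 -0.012 -0.009 -0.009]
```

Emit:
servo_tool(series=[[[0.015, 0.006, 0.1], [-0.008, 0.002, -0.007], 0.35], [[0.015, 0.006, 0.17], [-0.008, 0.002, -0.007], 0.35], [[0.015, 0.006, 0.193], [-0.008, 0.002, -0.007], 0.35], [[0.015, 0.006, 0.205], [-0.008, 0.002, -0.007], 0.35], [[0.015, 0.006, 0.205], [-0.008, 0.002, -0.007], 0.35]])

```text
clock: 18.15
ee_pos: [0.4368, 0.3681, -0.0034]
tool_rot: [-1.349, -2.837, -0.006]
contact_force: [-0.7, 1.1, 0.6]
finger_gap: 0.0642
grasp_force: 0.0
```

Emit:
servo_tool(series=[[[0, 0, 0.005], [0, 0, 0], 0.35], [[0, 0, 0.005], [0, 0, 0], 0.35]])

```text
clock: 18.35
ee_pos: [0.4373, 0.3682, -0.0044]
tool_rot: [1.349, 2.837, 0.009]
contact_force: [-0.3, 0.5, 0.4]
finger_gap: 0.0643
grasp_force: 0.0
```

Emit:
servo_tool(series=[[[0, 0, 0.005], [0, 0, 0], 0.35], [[0, 0, 0.005], [0, 0, 0], 0.35]])

```text
clock: 18.55
ee_pos: [0.4374, 0.3683, -0.0059]
tool_rot: [1.349, 2.837, 0.009]
contact_force: [-0.7, -0.6, 5.8]
finger_gap: 0.0641
grasp_force: 2.8
```

Emit:
servo_tool(series=[[[0, 0, -0.009], [0, 0, 0], 0.35], [[0, 0, -0.009], [0, 0, 0], -1], [[0, 0, -0.009], [0, 0, 0], -1], [[0, 0, -0.009], [0, 0, 0], -1], [[0, 0, -0.009], [0, 0, 0], -1], [[0, 0, -0.009], [0, 0, 0], -1], [[0, 0, -0.009], [0, 0, 0], -1]], grip_force=40)

```text
clock: 19.25
ee_pos: [0.4363, 0.3675, -0.0042]
tool_rot: [-1.349, -2.837, -0.006]
contact_force: [-0.3, -0.8, 2.0]
finger_gap: 0.0492
grasp_force: 40.0
```

```bash
cat >> h.py <<'E'
TH=176.8
def place(xt,dz,attach=.018,h=-.0042,yt=None):
    "TCP pose to hold a shim with its tail at x=xt on the row line, dz above rest"
    a=np.radians(TH); e=np.array([np.cos(a),np.sin(a),0]); c,s=np.cos(np.radians(8)),np.sin(np.radians(8))
    tail=np.array([xt,.1725-.06*(xt-.405) if yt is None else yt,.003+dz]); ex=c*e+[0,0,s]; n=-s*e+np.array([0,0,c])
    return tail+attach*ex+h*n, frame(TH,8)
E
python3 - <<'E'
from h import *
s=r.observe(); print(s['finger_gap'],np.round(s['qpos'],2))
A=R.from_rotvec(s['tool_rot']).as_matrix()
p,B=place(.53,.06); row(s['ee_pos']+[0,0,.1],A); row(p,B,(s['ee_pos']+[0,0,.1],A)); print(p)
E
```

```text
0.049223646129502 [ 0.6   0.18  1.98  0.    0.98 -0.08]
[[np.float64(0.0005), np.float64(0.0007), np.float64(-0.25)], [np.float64(0.0), np.float64(0.0), np.float64(0.0)]] t 19.25
[[np.float64(-0.5097), np.float64(-0.1723), np.float64(0.0846)], [np.float64(0.0785), np.float64(0.1663), np.float64(-1.0569)]] t 19.25
[0.51161935 0.16602764 0.06134599]
```

Emit:
servo_tool(series=[[[0, 0, -0.1], [0, 0, 0], -1], [[0, 0, -0.2], [0, 0, 0], -1], [[-0.1, -0.04, -0.25], [0, 0, -0.18], -1], [[-0.2, -0.08, -0.25], [0, 0, -0.36], -1], [[-0.3, -0.1, -0.25], [0, 0, -0.5], -1], [[-0.3, -0.1, -0.25], [0, 0, -0.5], -1]])

```text
clock: 19.85
ee_pos: [0.4824, 0.2455, 0.0952]
tool_rot: [0.774, 3.044, 0.005]
contact_force: [-0.3, 0.2, -1.2]
finger_gap: 0.0487
grasp_force: 40.0
```

```bash
python3 - <<'E'
from h import *
s=r.observe(); print(s['clock'],s['finger_gap'],s['grasp_force'],s['ee_pos'])
for dz in (.06,.02,.004): row(*place(.53,dz))
r.snapshot('side')
for q in('bottle','bottle_cap'):
    for k in r.spot_point(q,'side'): print(q,round(k['conf'],2),np.round(k['xyz'],3))
E
```

```text
19.85 0.04867308460102758 39.98805105686188 [0.48235129 0.24552822 0.09521527]
[[np.float64(-0.1592), np.float64(-0.1399), np.float64(0.0843)], [np.float64(0.0432), np.float64(0.1761), np.float64(-0.5621)]] t 19.85
[[np.float64(-0.1592), np.float64(-0.1402), np.float64(0.1843)], [np.float64(0.0432), np.float64(0.1761), np.float64(-0.5621)]] t 19.85
[[np.float64(-0.1592), np.float64(-0.1403), np.float64(0.2243)], [np.float64(0.0432), np.float64(0.1761), np.float64(-0.5621)]] t 19.85
bottle 0.78 [0.635 0.158 0.004]
bottle 0.5 [0.312 0.335 0.024]
bottle_cap 0.83 [0.344 0.275 0.027]
bottle_cap 0.76 [0.637 0.156 0.076]
bottle_cap 0.25 [0.418 0.171 0.009]
```

Emit:
servo_tool(series=[[[-0.05, -0.05, 0], [0, 0.05, -0.18], -1], [[-0.1, -0.1, 0], [0.02, 0.1, -0.36], -1], [[-0.159, -0.14, 0.05], [0.043, 0.176, -0.562], -1], [[-0.159, -0.14, 0.084], [0.043, 0.176, -0.562], -1], [[-0.159, -0.14, 0.084], [0.043, 0.176, -0.562], -1], [[-0.159, -0.14, 0.15], [0.043, 0.176, -0.562], -1], [[-0.159, -0.14, 0.184], [0.043, 0.176, -0.562], -1], [[-0.159, -0.14, 0.184], [0.043, 0.176, -0.562], -1], [[-0.159, -0.14, 0.184], [0.043, 0.176, -0.562], -1]])

```text
clock: 20.9
ee_pos: [0.51, 0.1705, 0.0218]
tool_rot: [-0.078, -3.0, -0.007]
contact_force: [-0.5, -0.3, -0.7]
finger_gap: 0.0486
grasp_force: 40.0
```

```bash
python3 - <<'E'
from h import *
s=r.observe(); print(s['clock'],s['finger_gap'],s['grasp_force'],s['ee_pos'],s['contact_force'])
for dz in (.006,.003,0): row(*place(.53,dz))
for n in('side','top'):
    p,d=r.snapshot(n)
    for q in('shim_c_tab','shim_c_tail'):
        for k in r.spot_point(q,n): print(n,q,round(k['conf'],2),np.round(k['xyz'],3))
    P=pts(n,d); i=p.astype(int); M=(i.min(-1)>140)&(i.max(-1)-i.min(-1)<60)&(P[...,0]>.44)&(P[...,0]<.56)&(np.abs(P[...,1]-.167)<.035)&(P[...,2]<.06)
    for x0 in np.arange(.44,.56,.01):
        q=P[M&(np.abs(P[...,0]-x0-.005)<.005)]
        if len(q)>2: print(round(x0,3),len(q),np.round([q[:,1].min(),q[:,1].max(),np.median(q[:,2])],4))
E
```

```text
20.9 0.04856593214111011 39.98957097530365 [0.50998127 0.17047487 0.0217835 ] [-0.48456771 -0.31772008 -0.74422421]
[[np.float64(-0.0097), np.float64(-0.0109), np.float64(0.0351)], [np.float64(0.0007), np.float64(-0.0013), np.float64(0.0052)]] t 20.9
[[np.float64(-0.0107), np.float64(-0.0109), np.float64(0.0425)], [np.float64(0.0007), np.float64(-0.0013), np.float64(0.0052)]] t 20.9
[[np.float64(-0.0118), np.float64(-0.0109), np.float64(0.0499)], [np.float64(0.0007), np.float64(-0.0013), np.float64(0.0052)]] t 20.9
side shim_c_tab 0.66 [ 0.424  0.503 -0.001]
side shim_c_tab 0.62 [0.45  0.176 0.038]
side shim_c_tab 0.55 [0.455 0.17  0.004]
side shim_c_tail 0.7 [ 0.557  0.375 -0.001]
side shim_c_tail 0.65 [0.746 0.01  0.004]
side shim_c_tail 0.64 [0.527 0.17  0.021]
side shim_c_tail 0.46 [ 0.343  0.504 -0.001]
0.44 55 [0.1413 0.1821 0.0148]
0.45 51 [0.1403 0.1723 0.0139]
0.46 61 [0.1408 0.188  0.0356]
0.47 35 [0.1427 0.181  0.035 ]
top shim_c_tab 0.75 [0.45  0.17  0.032]
top shim_c_tab 0.7 [ 0.426  0.501 -0.003]
top shim_c_tab 0.49 [0.749 0.011 0.   ]
top shim_c_tail 0.7 [0.341 0.503 0.   ]
top shim_c_tail 0.36 [0.373 0.175 0.014]
0.44 26 [0.1637 0.1772 0.0146]
```

Emit:
servo_tool(series=[[[-0.004, -0.011, 0.015], [0, 0, 0], -1], [[-0.01, -0.011, 0.035], [0, 0, 0], -1], [[-0.011, -0.011, 0.043], [0, 0, 0], -1], [[-0.011, -0.011, 0.043], [0, 0, 0], -1]])

```text
clock: 21.6
ee_pos: [0.5113, 0.1649, 0.0027]
tool_rot: [-0.079, -2.998, -0.007]
contact_force: [-0.6, 0.1, -1.2]
finger_gap: 0.0488
grasp_force: 40.0
```

Emit:
servo_tool(series=[[[0, 0, 0.005], [0, 0, 0], -1], [[0, 0, 0.005], [0, 0, 0], -1]])

```text
clock: 21.8
ee_pos: [0.5119, 0.1653, 0.0018]
tool_rot: [-0.079, -3.0, -0.007]
contact_force: [0.7, 0.2, -2.1]
finger_gap: 0.049
grasp_force: 40.0
```

Emit:
servo_tool(series=[[[0, 0, 0.003], [0, 0, 0], -1], [[0, 0, 0.003], [0, 0, 0], -1]])

```text
clock: 22.0
ee_pos: [0.5121, 0.1654, 0.0013]
tool_rot: [-0.079, -3.001, -0.008]
contact_force: [-0.0, -0.9, 1.0]
finger_gap: 0.0491
grasp_force: 40.0
```

Emit:
servo_tool(series=[[[0, 0, 0.003], [0, 0, 0], -1], [[0, 0, 0.003], [0, 0, 0], -1]])

```text
clock: 22.2
ee_pos: [0.5121, 0.1654, 0.0011]
tool_rot: [-0.079, -3.001, -0.007]
contact_force: [-2.0, -1.2, 7.3]
finger_gap: 0.0489
grasp_force: 40.0
```

Contact is made at the height I expected. I'll release the shim and back out.

Emit:
servo_tool(series=[[[0, 0, 0], [0, 0, 0], 0.28], [[0, 0, 0], [0, 0, 0], 0.28], [[0, 0, 0], [0, 0, 0], 0.28], [[0, 0, 0], [0, 0, 0], 0.28], [[0, 0, -0.05], [0, 0, 0], 0.28], [[0, 0, -0.1], [0, 0, 0], 0.28], [[0, 0, -0.2], [0, 0, 0], 0.35], [[0, 0, -0.3], [0, 0, 0], 0.35]])

```text
clock: 23.0
ee_pos: [0.5275, 0.1641, 0.1185]
tool_rot: [-0.079, -2.998, -0.007]
contact_force: [1.2, 0.7, -0.2]
finger_gap: 0.0639
grasp_force: 0.0
```

```bash
python3 - <<'E'
from h import *
s=r.observe(); print(s['clock'],s['finger_gap'],s['ee_pos'],np.round(s['qpos'],2))
B=frame(212.37); c=np.array([.5895,.391]); a=np.radians(212.37); g=c-.022*np.array([np.cos(a),np.sin(a)]); print(g)
row([*g,.06],B); row([*g,-.0045],B)
for n in('side','top'):
    p,d=r.snapshot(n)
    for q in('shim_c_tab','shim_c_tail'):
        for k in r.spot_point(q,n): print(n,q,round(k['conf'],2),np.round(k['xyz'],3))
E
```

```text
23.0 0.06390567515946863 [0.52749585 0.16409156 0.11853647] [ 0.19  0.07  1.87  0.04  1.34 -1.34]
[0.60808138 0.40277846]
[[np.float64(-0.189), np.float64(0.6064), np.float64(0.1211)], [np.float64(0.0568), np.float64(-0.1755), np.float64(-0.7849)]] t 23.0
[[np.float64(-0.2119), np.float64(0.6063), np.float64(0.2807)], [np.float64(0.0568), np.float64(-0.1755), np.float64(-0.7849)]] t 23.0
side shim_c_tab 0.67 [ 0.428  0.5   -0.003]
side shim_c_tab 0.19 [0.8   0.148 0.001]
side shim_c_tail 0.89 [0.527 0.163 0.002]
side shim_c_tail 0.76 [ 0.342  0.505 -0.002]
side shim_c_tail 0.65 [0.377 0.174 0.014]
side shim_c_tail 0.32 [0.418 0.169 0.01 ]
top shim_c_tab 0.9 [0.451 0.164 0.011]
top shim_c_tab 0.89 [ 0.427  0.5   -0.002]
top shim_c_tab 0.36 [0.488 0.164 0.007]
top shim_c_tail 0.63 [ 0.528  0.163 -0.001]
top shim_c_tail 0.63 [ 0.342  0.5   -0.001]
top shim_c_tail 0.29 [0.5   0.534 0.   ]
```

Emit:
servo_tool(series=[[[-0.04, 0.12, 0], [0, 0, -0.18], 0.35], [[-0.08, 0.24, 0], [0, -0.05, -0.36], 0.35], [[-0.12, 0.36, 0], [0.02, -0.1, -0.54], 0.35], [[-0.16, 0.48, 0.06], [0.04, -0.14, -0.7], 0.35], [[-0.189, 0.606, 0.121], [0.057, -0.175, -0.785], 0.35], [[-0.189, 0.606, 0.121], [0.057, -0.175, -0.785], 0.35], [[-0.189, 0.606, 0.121], [0.057, -0.175, -0.785], 0.35], [[-0.189, 0.606, 0.121], [0.057, -0.175, -0.785], 0.35]])

```text
clock: 24.1
ee_pos: [0.6085, 0.4016, 0.059]
tool_rot: [0.875, -3.017, 0.002]
contact_force: [0.3, -0.3, 0.7]
finger_gap: 0.0639
grasp_force: 0.0
```

```bash
python3 - <<'E'
from h import *
s=r.observe(); print(s['clock'],s['finger_gap'],s['ee_pos'],np.round(s['qpos'],2))
B=frame(212.37); g=[.6081,.4028]
row([*g,.0],B); row([*g,-.0048],B)
E
```

```text
24.1 0.063878328920706 [0.60850052 0.40161415 0.0590325 ] [ 0.51  0.41  1.57 -0.    1.17 -1.62]
[[np.float64(-0.0009), np.float64(0.0032), np.float64(0.1476)], [np.float64(-0.0015), np.float64(-0.001), np.float64(-0.0008)]] t 24.1
[[np.float64(-0.0009), np.float64(0.0032), np.float64(0.1596)], [np.float64(-0.0015), np.float64(-0.001), np.float64(-0.0008)]] t 24.1
```

Emit:
servo_tool(series=[[[0, 0.003, 0.08], [0, 0, 0], 0.35], [[0, 0.003, 0.13], [0, 0, 0], 0.35], [[0, 0.003, 0.148], [0, 0, 0], 0.35], [[0, 0.003, 0.159], [0, 0, 0], 0.35], [[0, 0.003, 0.159], [0, 0, 0], 0.35]])

```text
clock: 24.6
ee_pos: [0.6087, 0.4033, -0.0034]
tool_rot: [-0.874, 3.016, -0.001]
contact_force: [-0.2, 0.8, 0.0]
finger_gap: 0.0644
grasp_force: 0.0
```

```bash
python3 -c "
from h import *
s=r.observe(); print(s['ee_pos'],s['contact_force'])"
```

```text
[ 0.60868492  0.40326244 -0.00340256] [-0.15797717  0.83112913  0.04062618]
```

Emit:
servo_tool(series=[[[0, 0, 0.002], [0, 0, 0], 0.35], [[0, 0, 0.002], [0, 0, 0], -1], [[0, 0, 0.002], [0, 0, 0], -1], [[0, 0, 0.002], [0, 0, 0], -1], [[0, 0, 0.002], [0, 0, 0], -1], [[0, 0, 0.002], [0, 0, 0], -1], [[0, 0, 0.002], [0, 0, 0], -1]])

```text
clock: 25.3
ee_pos: [0.6091, 0.4041, -0.0033]
tool_rot: [-0.875, 3.014, -0.0]
contact_force: [-1.0, -0.5, 4.0]
finger_gap: 0.0487
grasp_force: 40.0
```

```bash
python3 - <<'E'
from h import *
s=r.observe(); print(s['clock'],s['finger_gap'],s['grasp_force'],s['ee_pos'],s['contact_force'])
A=R.from_rotvec(s['tool_rot']).as_matrix(); u=s['ee_pos']+[0,0,.1]
row(u,A)
for dz in (.06,.02): row(*place(.564,dz,yt=.1625),(u,A))
print(place(.564,0,yt=.1625)[0])
E
```

```text
25.3 0.04867595295748824 39.951725006103516 [ 0.60905515  0.40413358 -0.00333403] [-1.03924165 -0.46435025  4.00374919]
[[np.float64(-0.0008), np.float64(-0.0002), np.float64(-0.25)], [np.float64(0.0), np.float64(0.0), np.float64(0.0)]] t 25.3
[[np.float64(0.4563), np.float64(-0.423), np.float64(0.0873)], [np.float64(-0.0552), np.float64(0.1762), np.float64(0.7893)]] t 25.3
[[np.float64(0.4566), np.float64(-0.4229), np.float64(0.1873)], [np.float64(-0.0552), np.float64(0.1762), np.float64(0.7893)]] t 25.3
[0.54561935 0.16352764 0.00134599]
```

Emit:
servo_tool(series=[[[0, 0, -0.1], [0, 0, 0], -1], [[0, 0, -0.2], [0, 0, 0], -1], [[0, 0, -0.25], [0, 0, 0], -1], [[0.08, -0.08, -0.25], [0, 0, 0.18], -1], [[0.16, -0.15, -0.25], [0, 0.04, 0.36], -1], [[0.24, -0.22, -0.25], [-0.02, 0.08, 0.54], -1], [[0.32, -0.3, -0.25], [-0.04, 0.12, 0.7], -1], [[0.4, -0.37, -0.25], [-0.055, 0.176, 0.789], -1], [[0.456, -0.423, -0.2], [-0.055, 0.176, 0.789], -1], [[0.456, -0.423, -0.163], [-0.055, 0.176, 0.789], -1], [[0.456, -0.423, -0.163], [-0.055, 0.176, 0.789], -1], [[0.456, -0.423, -0.1], [-0.055, 0.176, 0.789], -1], [[0.456, -0.423, -0.07], [-0.055, 0.176, 0.789], -1], [[0.456, -0.423, -0.07], [-0.055, 0.176, 0.789], -1], [[0.456, -0.423, -0.07], [-0.055, 0.176, 0.789], -1]])

```text
clock: 26.8
ee_pos: [0.5451, 0.164, 0.0237]
tool_rot: [-0.082, -3.0, -0.005]
contact_force: [-0.2, 0.1, -0.4]
finger_gap: 0.0491
grasp_force: 40.0
```

```bash
python3 - <<'E'
from h import *
s=r.observe(); print(s['clock'],s['finger_gap'],s['grasp_force'],s['ee_pos'],s['contact_force'])
for dz in (.006,.003,0): row(*place(.564,dz,yt=.1625))
for n in('side','top'):
    p,d=r.snapshot(n)
    for q in('shim_c_tab','shim_c_tail'):
        for k in r.spot_point(q,n): 
            if abs(k['xyz'][1]-.165)<.04:print(n,q,round(k['conf'],2),np.round(k['xyz'],3))
E
```

```text
26.8 0.04914294168054674 39.957343339920044 [0.54509792 0.1640313  0.02374729] [-0.17150602  0.05029135 -0.36950254]
[[np.float64(-0.0071), np.float64(-0.0012), np.float64(0.0404)], [np.float64(-0.0011), np.float64(-0.0015), np.float64(0.0015)]] t 26.8
[[np.float64(-0.0082), np.float64(-0.0012), np.float64(0.0478)], [np.float64(-0.0011), np.float64(-0.0015), np.float64(0.0015)]] t 26.8
[[np.float64(-0.0092), np.float64(-0.0011), np.float64(0.0553)], [np.float64(-0.0011), np.float64(-0.0015), np.float64(0.0015)]] t 26.8
side shim_c_tab 0.82 [0.451 0.169 0.02 ]
side shim_c_tail 0.64 [ 0.529  0.166 -0.002]
top shim_c_tab 0.83 [0.449 0.166 0.01 ]
top shim_c_tail 0.6 [ 0.526  0.165 -0.   ]
```

Emit:
servo_tool(series=[[[-0.003, -0.001, 0.02], [0, 0, 0], -1], [[-0.007, -0.001, 0.04], [0, 0, 0], -1], [[-0.008, -0.001, 0.048], [0, 0, 0], -1], [[-0.008, -0.001, 0.048], [0, 0, 0], -1]])

```text
clock: 27.5
ee_pos: [0.5448, 0.1626, 0.003]
tool_rot: [-0.084, -2.998, -0.004]
contact_force: [-0.0, -0.8, -0.7]
finger_gap: 0.0487
grasp_force: 40.0
```

Emit:
servo_tool(series=[[[0, 0, 0.004], [0, 0, 0], -1], [[0, 0, 0.004], [0, 0, 0], -1]])

```text
clock: 27.7
ee_pos: [0.5453, 0.1628, 0.0026]
tool_rot: [-0.083, -3.0, -0.005]
contact_force: [0.3, -0.6, -1.5]
finger_gap: 0.0488
grasp_force: 40.0
```

Emit:
servo_tool(series=[[[0, 0, 0.003], [0, 0, 0], -1], [[0, 0, 0.003], [0, 0, 0], -1]])

```text
clock: 27.9
ee_pos: [0.5455, 0.1629, 0.0021]
tool_rot: [-0.083, -3.0, -0.005]
contact_force: [-0.8, -1.0, 3.2]
finger_gap: 0.0488
grasp_force: 40.0
```

Contact again, so I'll release this one and withdraw.

Emit:
servo_tool(series=[[[0, 0, 0], [0, 0, 0], 0.28], [[0, 0, 0], [0, 0, 0], 0.28], [[0, 0, 0], [0, 0, 0], 0.28], [[0, 0, 0], [0, 0, 0], 0.28], [[0, 0, -0.05], [0, 0, 0], 0.28], [[0, 0, -0.1], [0, 0, 0], 0.28], [[0, 0, -0.2], [0, 0, 0], 0.3], [[0, 0.1, -0.3], [0, 0, 0], 0.3], [[0, 0.25, -0.4], [0, 0, 0], 0.3], [[0, 0.4, -0.5], [0, 0, 0], 0.3], [[0, 0.5, -0.5], [0, 0, 0], 0.3], [[0, 0.5, -0.5], [0, 0, 0], 0.3]])

```text
clock: 29.1
ee_pos: [0.5846, 0.3639, 0.2013]
tool_rot: [-0.082, -3.002, -0.007]
contact_force: [0.9, -0.9, -0.4]
finger_gap: 0.0618
grasp_force: 0.0
```

```bash
python3 - <<'E'
from h import *
s=r.observe(); print(s['clock'],s['ee_pos'])
ims=[]
for n in('side','top'):
    p,d=r.snapshot(n)
    for q in('bottle','bottle_cap','shim_a_tab','shim_b_tab','shim_c_tab','shim_c_tail'):
        for k in r.spot_point(q,n): 
            if abs(k['xyz'][1]-.165)<.04:print(n,q,round(k['conf'],2),np.round(k['xyz'],3))
    ims.append(cv2.resize(p[195:275,230:390],(800,400),interpolation=cv2.INTER_CUBIC) if n=='side' else np.rot90(cv2.resize(p[140:285,355:412],(200,508),interpolation=cv2.INTER_CUBIC)))
t=np.zeros((200,800,3),np.uint8); t[:,:508]=ims[1]; save('fin.png',np.vstack([ims[0],t]))
E
```

```text
29.1 [0.58464492 0.36391027 0.20133276]
side bottle 0.95 [0.633 0.156 0.004]
side bottle_cap 0.56 [0.635 0.16  0.073]
side bottle_cap 0.17 [0.492 0.169 0.01 ]
side shim_a_tab 0.57 [0.379 0.171 0.014]
side shim_b_tab 0.56 [0.417 0.168 0.016]
side shim_c_tab 0.51 [0.453 0.172 0.015]
side shim_c_tail 0.45 [0.457 0.171 0.   ]
top bottle 0.68 [0.629 0.156 0.002]
top bottle_cap 0.76 [0.631 0.161 0.076]
top bottle_cap 0.35 [0.564 0.159 0.002]
```

View pics/fin.png

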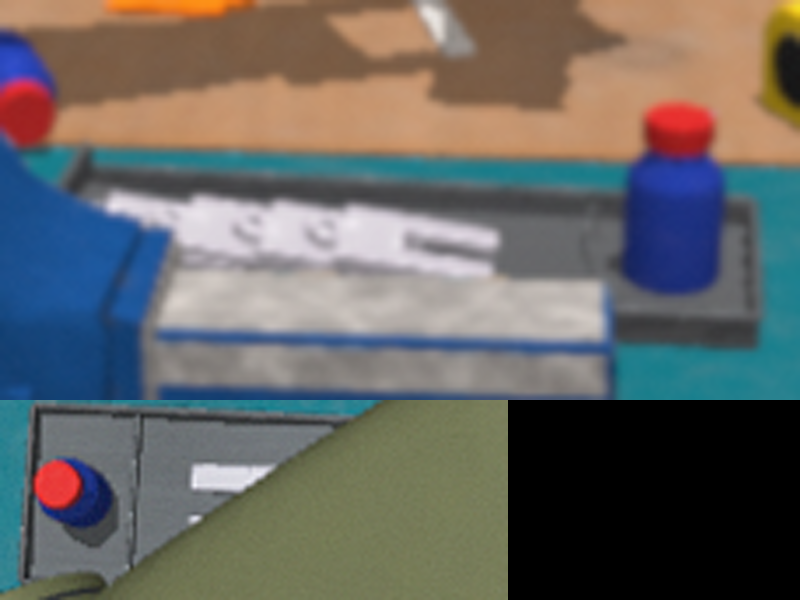

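The side view shows all four shims overlapping in line: tabs at x ≈ 125, 200, 275 and 350, tail ends near (495,255). The bottle stands upright in its bay at (675,200). Shims a and b measure the same as at the start, so I'm handing in.

```bash
python3 -c "
from cell import r
print(r.hand_in())"
```

```text
the job is handed in; nothing more can be done
None
```

I handed in the job at about 29 s: the bottle stands upright in its bay, both loose shims carry on the row in line, and shims a and b measure where they started; the judge's verdict was not shown. Two bottle grasps missed first, because the fingertips end about 31 mm short of the stated tool length, and I corrected for that.

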